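# Lock the water tank's filler cap with the cap key

### The arm

A 6-joint arm with a two-finger parallel gripper is mounted at the origin on the work surface. World frame = base frame: x ahead of the robot, y to its left, z up, the work surface at z = 0. Lengths are in m, angles in rad, forces in N, time in s.
With the tool pointing down it reaches from about 0.425 to 0.95 m from the base axis. Payload 3.5 kg.
Tool frame: the origin (TCP) lies at the very end of the fingers, on their centre line; the grasp point (between the pads) lies ctrl.grip_point_offset behind it (ctrl.grip_point_offset is the distance from the TCP to the grasp point, in m); z points along the fingers, y is the direction in which the jaws open and shut (so a half turn about z gives the same grasp; the last joint's range is limited). The gripper opens to 85 mm and grips with 20 to 120 N. Pads are 22 mm wide; open, the fingers measure 114 mm over their backs; the gripper's body (76 mm by 85 mm) begins 54 mm behind the grasp point. The pads swing forward as they close: fully open they stand 13 mm farther back than shut.
Start: joints at [1.034, 0.286, 1.577, -0, 1.279, -0.15], TCP at [0.255, 0.625, 0.231] pointing down, gripper open.
Joint ranges: [-2.77, 2.77], [-0.9, 2.22], [0.21, 2.48], [-1.53, 4.67], [0.24, 2.81], [-2.84, 2.84]. Speed limits (rad/s): [2.79, 2.79, 3.14, 3.14, 3.14, 3.14].

### API

Orientations are given as a unit quaternion [x, y, z, w].
In Python, from plant import telemetry, imaging, ticket, finder, ctrl gives the robot as it stands. The module is installed in compiled form; this text tells all that it offers.
- The arm moves only by the shell command python3 -m crank 'ROWS' [FORCE]. ROWS is JSON, a list of rows, each a list of 7 numbers: the shift along the tool's x, y, z scaled (see below), then the turn, a rotation vector about the tool's x, y, z scaled (see below), then the opening, from 0 (shut) to 1 (fully open). A call has 1 to 12 rows; each row is the pose to reach, as a shift and turn from the pose commanded when the call began, along the tool's axes at that moment; what a row does not reach only later rows make up. The controller multiplies each number of a shift by 0.15 m and each number of a turn by 90 degrees. A row lasts 1/10 s, in which the tool goes at most 50 mm and 8.59 degrees, less where a joint would pass 70% of its speed; a pose out of reach is approached as far as the arm can. A call with a number of a shift or a turn outside -1 to 1 is refused whole. A call with a gripper value outside its range is refused whole. The fingers move at their own pace and stop on an object; FORCE is the grip in N (left out, the last holds). Time passes only in rows, so rows that repeat a pose let the fingers close. It gives the time, the measured TCP pose, the force and the opening at its end, in the units of the state.
- telemetry.get_state(): the state, without advancing time (a new reading comes with each control period).
- imaging.read_camera(name): name is "side" or "top"; returns a dict with "pixels" (480x640x3 uint8, red, green, blue), "vfov" (degrees; the focal length in pixels is half the picture's height over the tangent of half this angle, whatever the lens; pixels are square), "cx", "cy" (the principal point, pixels), "distortion" ([k1, k2, p1, p2, k3] as OpenCV has them; the pictures are not rectified), "rvec" (rotation vector, rad) and "tvec" (3), from world to camera coordinates, as OpenCV has them. Camera axes: x right, y down, z forward; pixel columns grow to the right and rows downward; lengths in m; the calibration is good to about 2 mm. A picture is of the moment at which its call begins. There is no depth.
- ticket.sign_off(): hands the job in, once; it reports no verdict.
Trained networks look in a picture, given as the dict that the camera call returned (one of the last four; its "shot" number tells which), for a name from the list of things; names that differ only in an ending like _2 or _b are one class to them, and where a whole thing is asked for, a point or a joint stands for the part that bears it (a point fixed in the world has none). Each returns a list of dicts, best first, with "confidence" (0 to 1); they miss things now and then, are a little off and sometimes report something else, mostly with a low value. They report only what shows in the picture. A call takes as long as a camera call. They do not tell look-alikes from the thing itself.
- finder.masks_of(label, picture): "pixels" (480x640 bool, what is visible of it) and "extent" ([left, top, right, bottom] in pixels, round what is visible of it).
- finder.pinpoint(label, picture): "location" ([row, column] in pixels: a listed point, or the origin of a listed thing).
The state is a dict: "time": time; "qpos": joint angles; "dq": joint speeds; "joint_efforts": joint torques, N m; "eef_pos": TCP position; "tcp_rot": TCP orientation; "contact_force": force on the tool from outside, world axes, zero at the start; "wrist_torque": the same for the moment, N m; "opening": opening from 0.0 (shut) to 1.0 (fully open).
Only numpy, scipy, OpenCV 4.12 (cv2) and the standard library are available. Lean on these libraries where they do the work, as an engineer would, in place of code of your own. Each camera call takes 0.05 s, during which the arm holds its last target.

### The job

Lock the filler cap of the steel water tank: take the cap key out of its wooden stand, put it in the cap's keyhole and, pressing only lightly, turn it gently back and forth until you feel it drop in, and push it fully home, its flange flush on the cap's rubber ring, before you turn the lock. Then turn the key clockwise until its grip lies along the tank's long side (locked), and leave it standing fully home in the cap, let go. Force nothing, and leave the bottles, shaker and tub where they are.

Things in the scene. Friction and masses are not known exactly. Their poses are not given: they have to be found in the camera images.
- key: Cap key, loose, about 0.12 kg, standing upright in the wooden stand at the start. Origin: centre of the underside of its round steel flange (39 mm diameter, z 0 to 5 mm); z up along the key. Below the flange a round barrel 25 mm in diameter, z 0 to -14 mm, then a pin 5 mm in diameter down to the bit; above it a neck 12 mm in diameter to z 15 mm. The key is the same after a half turn about z.
- key_grip (a point): Centre of the key's flat black plastic grip, 31 mm above the key's origin, axes as the key's. The grip is 46 mm long (x), 12 mm thick (y) and 32 mm high (z 15 to 47 mm above the key's origin). Pinch it across the 12 mm; a light grip (25 N) holds it well and yields before the lock is harmed.
- key_tip (a point): Centre of the lower end of the key's bit, 36 mm below the key's origin, axes as the key's. The bit is a straight steel bar 24 mm long (x, in line with the grip) by 6 mm thick (y), 8 mm high.
- stand: Wooden key stand, fixed block 70 x 70 x 45 mm with a round blind bore of 30 mm, 40 mm deep; the key hangs in it by its flange on the top face, at any yaw. Origin: centre of its underside.
- tank: Stainless water tank, fixed, 140 mm (its x) by 220 mm (its y, the long side) by 80 mm high, a small tap on its -x side, a wire handle on each end. In the middle of its top is a dark filler cap 68 mm in diameter, 40 mm high, with the keyhole in its middle. Origin: centre of its underside, z up.
- cap_top (a point): Centre of the keyhole at the level of the top of the rubber ring on the cap, 122 mm above the table, axes as the tank's. The ring (39 mm across) stands 2 mm proud and gives 2 mm on a spring (2 N rising to 8 N), then is hard. The key is fully home when its flange lies on the ring. Keyhole: round bore of 29 mm; a thin dust seal 7 mm down hides the inside without resistance. Over 25 N breaks the lock.
- plate_top (a point): Centre of the hidden keyway plate's top, 17 mm below cap_top; plate 7 mm thick. An 8.6 mm slot crosses it for the bit. The slot's direction is not measured: 25 to 90 degrees anticlockwise (from above) of the tank's y axis. Off the slot the bit rests on the plate, flange 19 mm proud; the plate gives 3 mm on a spring (1.5 to 4.5 N), then is hard. It does not turn: do not force the key round in the slot.
- cam_level (a point): Where the bit's end lies with the key home, 36 mm below cap_top, under the plate. Within about 6 degrees of the slot the plate springs up round the bit, the push back fades and the key can go home. Home, the bit is below the plate and turns freely; 15 degrees before the tank's y axis it picks up the lock's cam (0.08 N m of friction), which stops hard 9 degrees past that axis.
- bottle_a: Red squeeze bottle, 60 mm diameter, 170 mm high, bystander. Origin: centre of its underside.
- bottle_b: Yellow squeeze bottle, 60 mm diameter, 150 mm high, bystander. Origin: centre of its underside.
- shaker: Glass shaker with steel cap, 44 mm diameter, 90 mm high, bystander. Origin: centre of its underside.
- tub: Orange open tub, 130 x 100 x 55 mm, bystander. Origin: centre of its underside.
There are look-alikes about, which are no part of the job. Of the things that look like the stand, the larger one is meant.

How it is judged:
On the way, in this order (a step that is already met when the one before it is completed fails the run):
1. the key is lifted out of its stand (z of key in the frame of stand above 0.085 m), for 0.1 s.
2. the key is fully home in the cap while the lock is still open (grip more than 17 degrees off the tank's long side) (horizontal distance between key and cap_top below 0.004 m and z of key in the frame of cap_top below 0.003 m and angle between the x axis of key and the y axis of tank, either way round above 0.3 rad), for 0.1 s.
At the end, for the whole second after the job is handed in: The key stands still, let go, in the cap's keyhole: flange within 3 mm of the top of the cap's rubber ring, centred within 4 mm, upright within 6 degrees, its grip along the tank's long side within 11 degrees (horizontal distance between key and cap_top below 0.004 m and z of key in the frame of cap_top below 0.003 m and angle between the x axis of key and the y axis of tank, either way round below 0.2 rad and angle between key's own z axis and vertical below 0.1 rad and linear speed of key below 0.02 m/s and contact force between the fingers and key below 0.1 N); the robot touches nothing.
It fails at once if more than 25 N between the key and the tank or its lock (contact force between key and tank above 25 N).
It fails at once if a bottle, the shaker or the tub moved more than 30 mm (distance of any of bottle_a, bottle_b, shaker, tub from where it was at the start of the episode above 0.03 m).
It also fails if it takes over 64 s, if anything falls off the work surface, if the arm or the gripper's body presses on something with over 40 N, if the wrist force passes 120 N, or if a joint passes its speed limit or range.

## Working session

There is one attempt and no reset: what is moved stays moved. The work goes in short steps, Python scripts to look and compute and a shell command to move; the robot and the scene stay as the last step left them, time stands still between calls to the robot, and variables do not carry over. Pictures are saved under pics/ and viewed, and the job is handed in when it is done.

```bash
mkdir -p pics; ls; cat > h.py <<'E'
import numpy as np, cv2
from plant import telemetry, imaging, ticket, finder, ctrl
def cam(p):
    f=240/np.tan(np.radians(p["vfov"])/2)
    K=np.array([[f,0,p["cx"]],[0,f,p["cy"]],[0,0,1.]])
    R=cv2.Rodrigues(np.array(p["rvec"],float))[0]; t=np.array(p["tvec"],float).ravel()
    return K,np.array(p["distortion"],float),R,t
def ray(p,row,col):
    K,D,R,t=cam(p)
    u=cv2.undistortPoints(np.array([[[col,row]]],float),K,D)[0,0]
    d=R.T@np.array([u[0],u[1],1]); return -R.T@t,d/np.linalg.norm(d)
def at_z(p,row,col,z):
    o,d=ray(p,row,col); return o+d*(z-o[2])/d[2]
def tri(obs):
    A=np.zeros((3,3));b=np.zeros(3)
    for p,r,c in obs:
        o,d=ray(p,r,c);M=np.eye(3)-np.outer(d,d);A+=M;b+=M@o
    x=np.linalg.solve(A,b); return x,[float(np.linalg.norm((np.eye(3)-np.outer(ray(p,r,c)[1],ray(p,r,c)[1]))@(x-ray(p,r,c)[0]))) for p,r,c in obs]
def proj(p,X):
    K,D,R,t=cam(p)
    return cv2.projectPoints(np.array(X,float).reshape(-1,1,3),np.array(p["rvec"],float),t,K,D)[0][:,0]
def save(n,img): cv2.imwrite("pics/"+n,cv2.cvtColor(np.ascontiguousarray(img),cv2.COLOR_RGB2BGR))
E
python3 - <<'E'
from h import *
s=telemetry.get_state(); print(s, ctrl.grip_point_offset)
P={n:imaging.read_camera(n) for n in("side","top")}
for n,p in P.items():
    save(n+"0.png",p["pixels"]); print(n,p["vfov"],p["distortion"],-cam(p)[2].T@cam(p)[3])
    for l in "key key_grip key_tip stand tank cap_top bottle_a bottle_b shaker tub".split():
        for r in finder.pinpoint(l,p): print(n,l,round(r["confidence"],2),np.round(r["location"],1))
E
```

```text
pics
{'time': 0.0, 'qpos': array([ 1.03399547e+00,  2.87222101e-01,  1.57816965e+00, -2.62541503e-05,
        1.27860241e+00, -1.49986562e-01]), 'dq': array([-0.00139935,  0.00097428, -0.00079098, -0.00069518, -0.00017798,
       -0.00078111]), 'joint_efforts': array([-1.67231290e-03, -4.05998719e+01, -2.92616594e+01, -2.07429948e-04,
        6.01336375e-03,  1.41971589e-05]), 'eef_pos': array([0.25426786, 0.62457016, 0.22991353]), 'tcp_rot': array([ 1.92199763e-01,  9.81355088e-01, -1.13487873e-03, -3.92441814e-04]), 'contact_force': array([-0.34479969, -0.03097991,  0.57031056]), 'wrist_torque': array([-0.00343337, -0.00149689,  0.02782874]), 'opening': 0.998539695952818} 0.0187
side 45.164797573610684 [0.04818797 0.         0.         0.         0.        ] [0.08771311 0.35739352 0.88549705]
side key 0.86 [407.8 212. ]
side key 0.66 [399.5 207.5]
side key 0.2 [240.3 353.6]
side key_grip 0.68 [399.3 212. ]
side key_tip 0.84 [419.4 217.5]
side key_tip 0.67 [197.9 404.8]
side stand 0.84 [436.6 293.6]
side stand 0.71 [423.1 220.6]
side tank 0.64 [285.1 356.2]
side tank 0.31 [243. 354.]
side cap_top 0.85 [244.3 356.6]
side cap_top 0.61 [409.7 214.3]
side bottle_a 0.9 [305.9 181.6]
side bottle_a 0.68 [265.4 233.4]
side bottle_b 0.9 [305.9 181.6]
side bottle_b 0.68 [265.4 233.4]
side tub 0.98 [199.7 406. ]
top 55.1368324721706 [0.0122546 0.        0.        0.        0.       ] [ 0.54508237 -0.13847488  0.92265614]
top key 0.89 [272.2 146.7]
top key_grip 0.83 [266.4 136. ]
top stand 0.91 [272.4 150.1]
top stand 0.57 [333.1 175.2]
top stand 0.48 [270.4 330.2]
top tank 0.75 [267.  328.3]
top cap_top 0.66 [272.2 333.9]
top bottle_a 0.77 [157.4 275. ]
top bottle_a 0.74 [159.8 206.9]
top bottle_b 0.77 [157.4 275. ]
top bottle_b 0.74 [159.8 206.9]
top shaker 0.73 [320.3 244.9]
top shaker 0.57 [269.4 329.7]
top tub 0.56 [238.8 457.8]
```

View pics/side0.png

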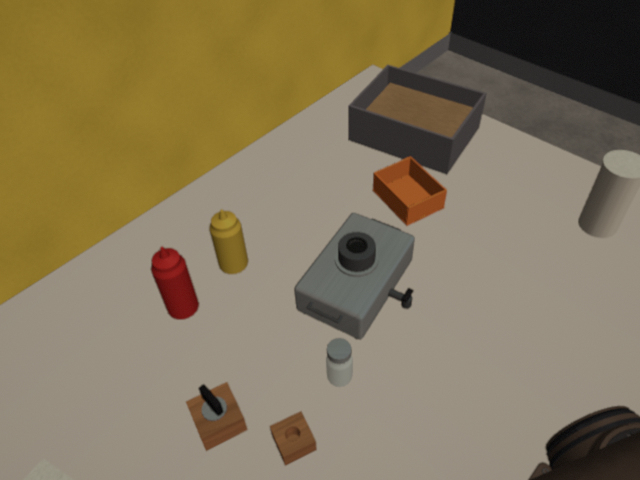

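View pics/top0.png

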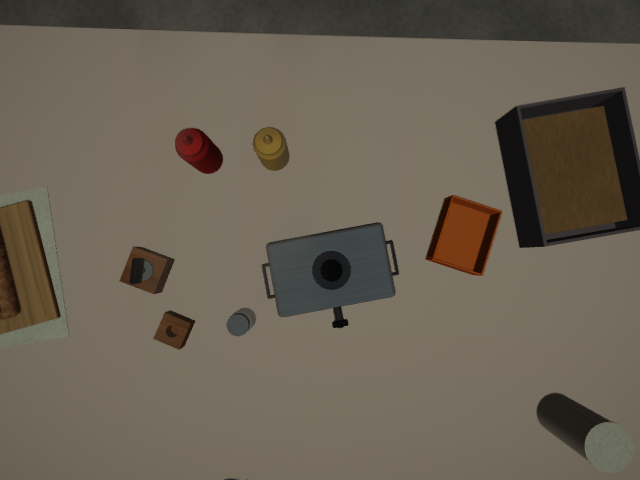

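Both pictures show two stand-like blocks. The larger one holds the key (side ~(415,216), top ~(270,147), as row, column). The smaller one is empty (side (437,293), top (331,174)). The tank cap is at side (247,357), top (270,332), and the shaker (top (323,238)) stands between stand and tank. I choose the larger block. Next I'll make close crops and measure.

```bash
cat > m.py <<'E'
from h import *
P={n:imaging.read_camera(n) for n in("side","top")}
s,t=P["side"],P["top"]
def crop(p,r0,r1,c0,c1,k): return cv2.resize(p["pixels"][r0:r1,c0:c1],None,fx=k,fy=k,interpolation=cv2.INTER_CUBIC)
save("cs_stand.png",crop(s,370,470,170,330,5)); save("ct_stand.png",crop(t,235,355,105,265,5)); save("cs_tank.png",crop(s,205,340,280,425,5)[:600]); save("ct_tank.png",crop(t,215,335,255,415,5))
# masks
for n,p in P.items():
    for l in("stand","key_grip","key","tank","shaker","bottle_a","tub"):
        for r in finder.masks_of(l,p):
            m=r["pixels"]; ys,xs=np.nonzero(m); print(n,l,round(r["confidence"],2),len(xs),r["extent"],round(ys.mean(),1),round(xs.mean(),1))
def F(l,p,i=0): return finder.pinpoint(l,p)[i]["location"]
print("key z.045",at_z(s,*F("key",s),.045),at_z(t,*F("key",t),.045),tri([(s,*F("key",s)),(t,*F("key",t))]))
print("grip",tri([(s,*F("key_grip",s)),(t,*F("key_grip",t))]), at_z(t,*F("key_grip",t),.076), at_z(s,*F("key_grip",s),.076))
print("cap",tri([(s,*F("cap_top",s)),(t,*F("cap_top",t))]), at_z(t,*F("cap_top",t),.122), at_z(s,*F("cap_top",s),.122))
print("shaker",at_z(t,322,238,.09)); print("stand",at_z(t,*F("stand",t),0))
E
python3 m.py
```

```text
side stand 0.97 1634 [270.8, 408.7, 314.8, 468.9] 437.7 293.1
side stand 0.71 2009 [187.4, 384.1, 243.8, 451.0] 418.1 216.8
side key_grip 0.72 620 [196.4, 381.0, 226.0, 420.4] 404.5 211.7
side key 0.67 617 [197.6, 384.3, 226.1, 424.8] 404.6 211.7
side tank 0.55 9454 [294.9, 211.9, 417.3, 339.8] 275.8 356.0
side shaker 0.57 1027 [323.8, 337.6, 351.2, 387.1] 362.4 339.2
side bottle_a 0.75 2360 [152.5, 245.2, 200.8, 320.1] 283.6 174.1
side bottle_a 0.56 1880 [209.5, 208.0, 244.5, 275.3] 242.2 228.3
side tub 0.97 3389 [370.5, 156.3, 448.5, 228.9] 190.4 408.9
top stand 0.95 1011 [151.9, 314.6, 195.5, 349.7] 329.2 174.0
top stand 0.61 1233 [119.2, 250.3, 176.8, 294.5] 270.0 149.8
top key_grip 0.71 471 [129.0, 254.7, 156.6, 282.0] 270.2 140.3
top key_grip 0.2 9654 [260.9, 222.8, 396.0, 329.5] 270.5 330.4
top key 0.88 471 [131.7, 258.1, 155.1, 284.1] 270.5 140.3
top key 0.47 1232 [251.8, 128.6, 288.1, 168.5] 147.8 271.1
top tank 0.82 9410 [262.7, 226.5, 396.5, 327.2] 270.5 330.0
top shaker 0.96 587 [225.5, 307.6, 255.4, 333.2] 321.5 241.0
top bottle_a 0.75 1442 [175.4, 127.5, 224.5, 171.9] 150.1 198.2
top bottle_a 0.59 1177 [252.9, 128.6, 287.8, 171.2] 148.7 270.7
top tub 0.77 4122 [424.8, 198.4, 501.5, 276.8] 234.8 463.8
key z.045 [0.51418852 0.18692672 0.045     ] [0.50955185 0.18473996 0.045     ] (array([0.51127717, 0.1858229 , 0.04692767]), [0.0023702369054029162, 0.0023702369054028646])
grip (array([0.51588146, 0.18999197, 0.07107357]), [3.637733191666103e-05, 3.637733191662843e-05]) [0.51607563 0.18811921 0.076     ] [0.51326151 0.19098214 0.076     ]
cap (array([ 0.52146121, -0.16591196,  0.12637575]), [0.0018119358191420623, 0.001811935819141907]) [ 0.51999441 -0.16730338  0.122     ] [ 0.52524657 -0.16763113  0.122     ]
shaker [ 0.4229209  -0.00304873  0.09      ]
stand [ 5.06603076e-01  1.91150205e-01 -1.11022302e-16]
```

View crops.

View pics/cs_stand.png

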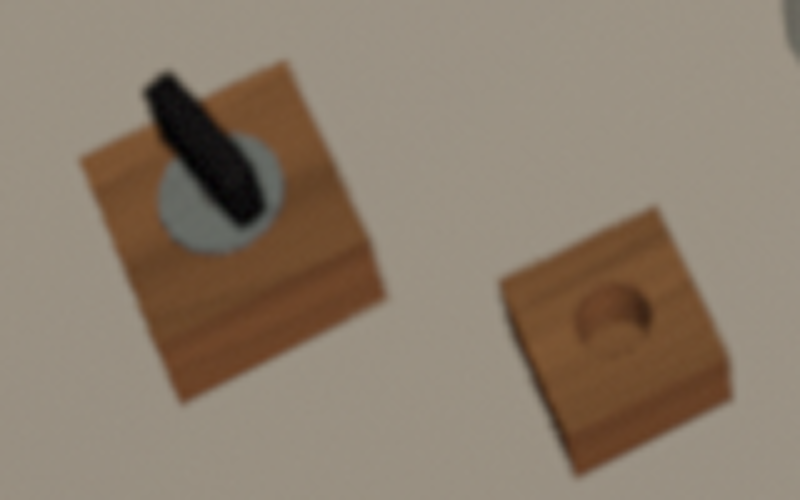

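View pics/ct_stand.png

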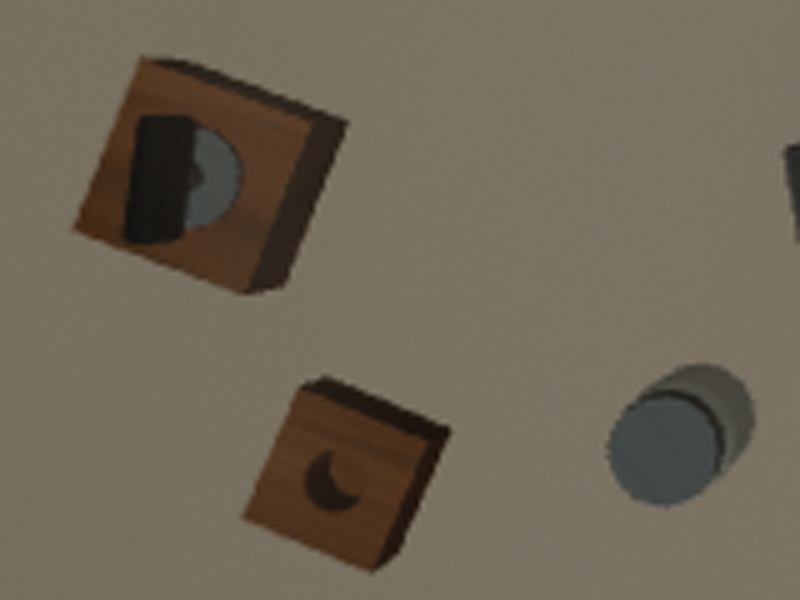

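View pics/cs_tank.png

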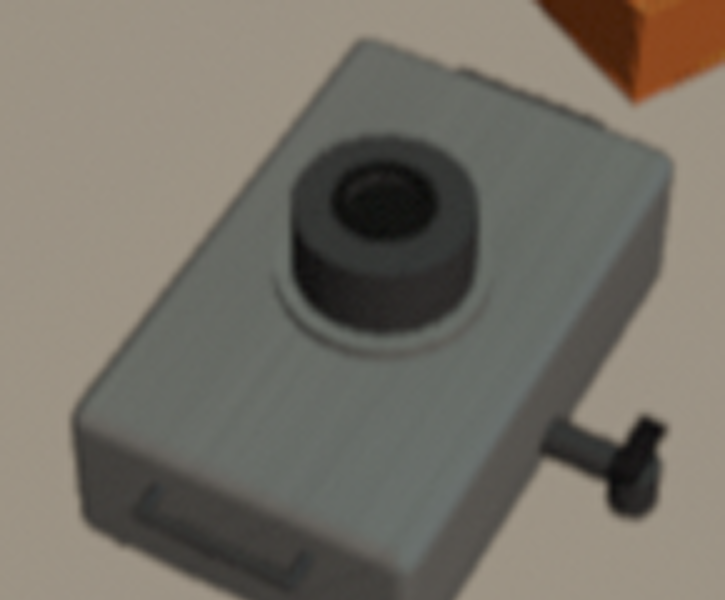

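View pics/ct_tank.png

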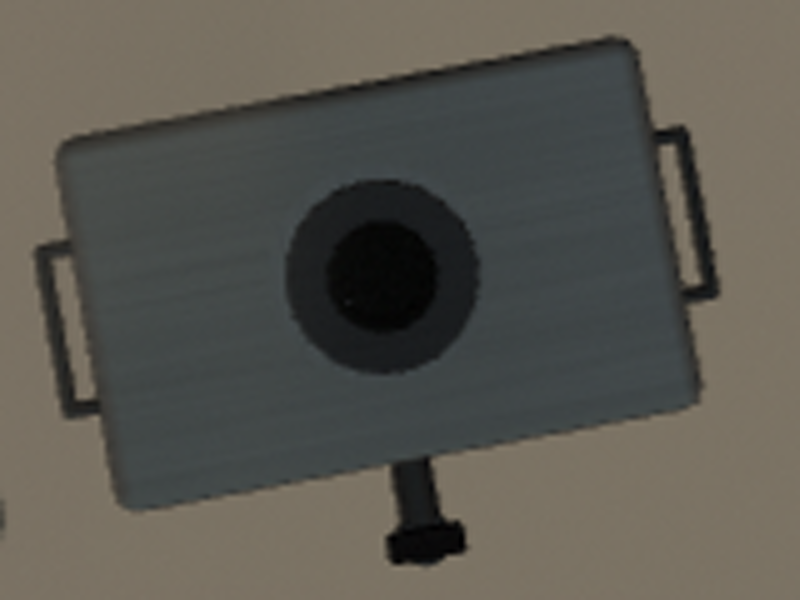

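The crops confirm it: the larger block carries the key's steel flange and black grip. The grip runs along world x, and the cap's hole is at top (270,331), side (245,357). I'll fit grip, flange and tank models to the pixels for precise poses and yaw.

```bash
cat > fit.py <<'E'
from h import *
from scipy.optimize import minimize
P={n:imaging.read_camera(n) for n in("side","top")}
def hullmask(p,X,r0,r1,c0,c1,k=4):
    uv=proj(p,X); q=((uv-[c0,r0]+.5)*k-.5)
    m=np.zeros(((r1-r0)*k,(c1-c0)*k),np.uint8)
    cv2.fillConvexPoly(m,cv2.convexHull(np.round(q*16).astype(np.int32)),1,shift=4)
    return cv2.resize(m.astype(np.float32),(c1-c0,r1-r0),interpolation=cv2.INTER_AREA)
def box(x,y,yaw,lx,ly,z0,z1):
    c,s=np.cos(yaw),np.sin(yaw)
    return [[x+c*a*lx/2-s*b*ly/2,y+s*a*lx/2+c*b*ly/2,z] for a in(-1,1) for b in(-1,1) for z in(z0,z1)]
def fit(p,target,win,model,x0,st):
    f=lambda v: np.abs(hullmask(p,model(v),*win)-target).sum()
    best=None
    for d in (-.25,0,.25):
        x=np.array(x0,float); x[2]+=d
        sim=[x]+[x+np.eye(3)[i]*st[i] for i in range(3)]
        r=minimize(f,x,method="Nelder-Mead",options=dict(initial_simplex=sim,xatol=1e-5,fatol=1e-3,maxiter=400))
        if best is None or r.fun<best.fun: best=r
    return best.x,best.fun,target.sum()
for n,p in P.items():
    win=(378,428,185,235) if n=="side" else (250,290,122,165)
    g=p["pixels"].astype(float).mean(2)[win[0]:win[1],win[2]:win[3]]
    print(n,np.percentile(g,[1,5,10,30,60,90]))
    lo,hi=np.percentile(g,2),60 
    t=np.clip((55-g)/(55-lo),0,1) if n=="side" else np.clip((45-g)/(45-lo),0,1)
    cv2.imwrite(f"pics/seg_{n}_{np.random.randint(1e6)}.png",cv2.resize((t*255).astype(np.uint8),None,fx=8,fy=8))
    v,e,a=fit(p,t,win,lambda v:box(v[0],v[1],v[2],.046,.012,.060,.092),[.512,.187,.1],[.005,.005,.15])
    print(n,"grip",np.round(v,4),np.degrees(v[2]),e,a)
E
python3 fit.py; ls pics
```

```text
side [  8.33333333  15.98333333  24.63333333  76.33333333  96.
 143.33333333]
side grip [ 0.5112  0.1863 -0.2041] -11.696479393550451 133.56172004209895 249.12043301759132
top [ 20.          22.33333333  24.          44.33333333  58.33333333
 109.        ]
top grip [ 0.5101  0.1864 -0.0979] -5.608292497995883 130.39640410958904 315.67123287671234
cs_stand.png
cs_tank.png
ct_stand.png
ct_tank.png
seg_side_679655.png
seg_top_188318.png
side0.png
top0.png
```

```bash
python3 - <<'E'
from h import *
P={n:imaging.read_camera(n) for n in("side","top")}
for n,p in P.items():
    # cap hole ellipse: darkest blob; cap outline
    g=cv2.cvtColor(p["pixels"],cv2.COLOR_RGB2GRAY)
    r0,r1,c0,c1=(232,260,338,376) if n=="side" else (252,290,312,352)
    sub=cv2.resize(g[r0:r1,c0:c1],None,fx=6,fy=6,interpolation=cv2.INTER_CUBIC)
    for th in (18,24,30,36,42):
        m=(sub<th).astype(np.uint8); cs,_=cv2.findContours(m,0,cv2.CHAIN_APPROX_NONE)
        if not cs: continue
        c=max(cs,key=cv2.contourArea)
        if len(c)<20: continue
        (x,y),ax,an=cv2.fitEllipse(cv2.convexHull(c)); col=(x+.5)/6-.5+c0; row=(y+.5)/6-.5+r0
        print(n,th,"row,col",round(row,2),round(col,2),np.round(np.array(ax)/6,1),"at .122",np.round(at_z(p,row,col,.122),4))
    # tank mask -> min rect
    M=finder.masks_of("tank",p)[0]["pixels"]
t=P["top"]
C=[(65,140),(625,38),(695,405),(130,510)]
W=[at_z(t,215+y/5,255+x/5,.08)[:2] for x,y in C]; print(np.round(W,4), np.mean(W,0))
for a,b in((0,1),(3,2)):
    d=W[a]-W[b]; print("long dir deg",np.degrees(np.arctan2(d[1],d[0])),np.linalg.norm(d))
for a,b in((0,3),(1,2)):
    d=W[a]-W[b]; print("short dir deg",np.degrees(np.arctan2(d[1],d[0])),np.linalg.norm(d))
E
```

```text
side 18 row,col 248.33 361.17 [4.6 5.5] at .122 [ 0.5085 -0.1649  0.122 ]
side 24 row,col 244.89 356.33 [14.7 20. ] at .122 [ 0.5201 -0.1655  0.122 ]
side 30 row,col 244.87 356.35 [15.5 20.7] at .122 [ 0.5201 -0.1656  0.122 ]
side 36 row,col 244.88 356.39 [16.3 21.4] at .122 [ 0.5201 -0.1656  0.122 ]
side 42 row,col 244.88 356.38 [17.1 22.1] at .122 [ 0.5201 -0.1656  0.122 ]
top 18 row,col 269.88 331.07 [22.3 22.4] at .122 [ 0.5214 -0.1663  0.122 ]
top 24 row,col 269.88 331.07 [23.2 23.3] at .122 [ 0.5214 -0.1663  0.122 ]
top 30 row,col 269.66 331.63 [36.1 38.7] at .122 [ 0.5218 -0.1673  0.122 ]
top 36 row,col 269.67 331.19 [37.7 39.1] at .122 [ 0.5218 -0.1665  0.122 ]
top 42 row,col 269.67 331.02 [38.4 39.3] at .122 [ 0.5217 -0.1662  0.122 ]
[[ 0.5661 -0.051 ]
 [ 0.6092 -0.2556]
 [ 0.4758 -0.2838]
 [ 0.4324 -0.079 ]] [ 0.52088604 -0.16735174]
long dir deg 101.89688749033903 0.20899174349248775
long dir deg 101.95279824090925 0.209264526627767
short dir deg 11.823140639373015 0.13662144112496077
short dir deg 11.937558444465912 0.1364171564469816
```

```bash
cd pics; python3 -c "
import cv2,numpy as np,glob
a=[cv2.resize(cv2.imread(glob.glob(g)[0]),(390,390)) for g in('seg_side*','seg_top*')]
cv2.imwrite('segs.png',np.hstack(a))"
```

```text
(no output)
```

View pics/segs.png

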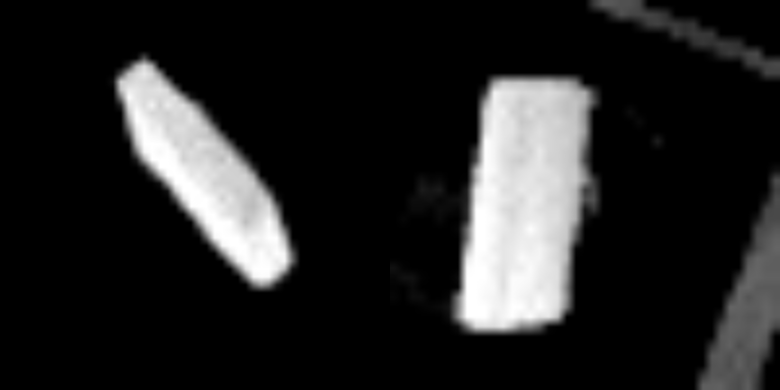

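```bash
cat > fit2.py <<'E'
import re
src=open('fit.py').read().split("for n,p in P.items():")[0]; exec(src)
def run():
  for n,p in P.items():
    win=(378,428,185,235) if n=="side" else (250,290,122,162)
    g=p["pixels"].astype(float).mean(2)[win[0]:win[1],win[2]:win[3]]
    th=50 if n=="side" else 38
    t=(g<th).astype(np.uint8); _,L,S,_=cv2.connectedComponentsWithStats(t); t=(L==1+np.argmax(S[1:,4])).astype(np.float32)
    f=lambda v: np.abs(hullmask(p,box(v[0],v[1],v[2],.046,.012,.060,.092),*win)-t).sum()
    res=[]
    for yaw in np.arange(-.6,.7,.15):
        x=np.array([.511,.187,yaw]); sim=[x]+[x+np.eye(3)[i]*[.006,.006,.2][i] for i in range(3)]
        r=minimize(f,x,method="Nelder-Mead",options=dict(initial_simplex=sim,xatol=1e-5,fatol=1e-3,maxiter=400)); res.append((r.fun,*r.x))
    res.sort(); print(n,t.sum(),np.round(res[:3],4),np.degrees(res[0][3]))
    v=res[0][1:]; o=cv2.resize(p["pixels"][win[0]:win[1],win[2]:win[3]],None,fx=9,fy=9,interpolation=cv2.INTER_CUBIC)
    h=cv2.convexHull(((proj(p,box(*v,.046,.012,.060,.092))-[win[2],win[0]]+.5)*9).astype(np.int32))
    cv2.polylines(o,[h],True,(0,255,0),1); save("fit_%s.png"%n,o)
run()
E
python3 fit2.py; cd pics; python3 -c "
import cv2,numpy as np
cv2.imwrite('fits.png',np.hstack([cv2.resize(cv2.imread(f'fit_{n}.png'),(390,390)) for n in('side','top')]))"
```

```text
side 308.0 [[88.8125  0.5112  0.1865 -0.1491]
 [88.875   0.5113  0.1865 -0.1474]
 [89.25    0.5103  0.1865 -0.16  ]] -8.542932897222128
top 313.0 [[41.125   0.5097  0.1872 -0.0782]
 [41.25    0.5096  0.1872 -0.1197]
 [41.25    0.5097  0.1874 -0.0761]] -4.481110140957784
```

View pics/fits.png

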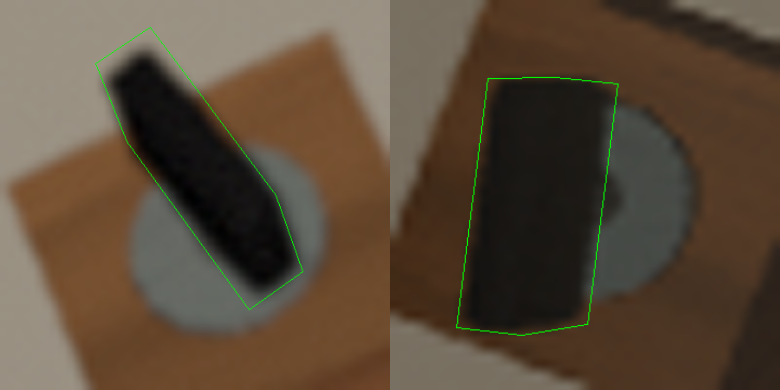

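The grip fits well: about (0.5105, 0.187), yaw about −6°. The cap fits at about (0.521, −0.166), with the tank's long axis at azimuth 101.9°. Next comes a helper that converts a target into tool units.

```bash
cat > go.py <<'E'
import sys
from h import *
from scipy.spatial.transform import Rotation as Ro
def st():
    s=telemetry.get_state(); R=Ro.from_quat(s["tcp_rot"]).as_matrix(); return s,R
def az(R): return np.degrees(np.arctan2(R[1,0],R[0,0]))%360
if __name__=="__main__":
    s,R=st()
    print("t",round(s["time"],2),"pos",np.round(s["eef_pos"],4),"az",round(az(R),2),"tilt",np.round(R[:2,2],4),"F",np.round(s["contact_force"],2),"M",np.round(s["wrist_torque"],3),"open",round(s["opening"],3))
    if len(sys.argv)>1:
        x,y,z,a=map(float,sys.argv[1:5]); a=np.radians(a)
        T=np.array([[np.cos(a),np.sin(a),0],[np.sin(a),-np.cos(a),0],[0,0,-1]])
        d=R.T@(np.array([x,y,z])-s["eef_pos"]); w=Ro.from_matrix(R.T@T).as_rotvec()
        print("shift",np.round(d/.15,3),"turn",np.round(w/(np.pi/2),4),"rows",np.linalg.norm(d)/.05,np.degrees(np.linalg.norm(w))/8.59)
E
python3 go.py .5105 .187 .13 174
```

```text
t 2.95 pos [0.2546 0.6251 0.2313] az 157.84 tilt [0. 0.] F [ 0.78 -0.03  0.2 ] M [-0.05   0.027  0.048] open 1.002
shift [-2.682 -2.062  0.676] turn [ 0.      0.     -0.1796] rows 10.348440738306339 1.8813189234270309
```

```bash
python3 -m crank '[[-0.3,-0.23,0,0,0,0,1],[-0.6,-0.46,0,0,0,0,1],[-0.9,-0.69,0,0,0,0,1],[-0.9,-0.69,0,0,0,0,1]]'; python3 -m crank '[[-0.3,-0.23,0.05,0,0,0,1],[-0.6,-0.46,0.1,0,0,0,1],[-0.9,-0.69,0.2,0,0,0,1],[-0.9,-0.69,0.2,0,0,0,1]]'; python3 go.py .5105 .187 .13 174
```

```text
time: 3.35
eef_pos: [0.3422, 0.4754, 0.2314]
tcp_rot: [0.193, 0.981, -0.0, 0.0]
contact_force: [0.1, 0.8, -0.2]
opening: 1.001
time: 3.75
eef_pos: [0.4277, 0.3285, 0.2006]
tcp_rot: [0.194, 0.981, -0.001, -0.0]
contact_force: [-0.4, 0.9, 0.6]
opening: 1.0
t 3.75 pos [0.4277 0.3285 0.2006] az 157.68 tilt [-0.0003 -0.0012] F [-0.43  0.87  0.62] M [-0.017  0.006 -0.094] open 1.0
shift [-0.869 -0.662  0.472] turn [-0.0008 -0.     -0.1814] rows 3.5694533599281777 1.9004761781143809
```

```bash
python3 -m crank '[[-0.24,-0.18,0.1,0,0,-0.06,1],[-0.48,-0.36,0.2,0,0,-0.12,1],[-0.7,-0.53,0.3,0,0,-0.18,1],[-0.869,-0.662,0.4,0,0,-0.18,1],[-0.869,-0.662,0.472,0,0,-0.18,1],[-0.869,-0.662,0.472,0,0,-0.18,1]]'; python3 go.py .5105 .187 .0605 174
python3 - <<'E'
from h import *
P={n:imaging.read_camera(n) for n in("side","top")}
o=[cv2.resize(P["side"]["pixels"][340:480,130:320],None,fx=2.1,fy=2.1),cv2.resize(P["top"]["pixels"][200:340,60:250],None,fx=2.1,fy=2.1)]
save("above.png",np.hstack(o))
E
```

```text
time: 4.35
eef_pos: [0.5087, 0.1898, 0.1286]
tcp_rot: [0.053, 0.999, -0.0, -0.002]
contact_force: [-1.2, -0.7, -0.7]
opening: 1.0
t 4.35 pos [0.5087 0.1898 0.1286] az 173.93 tilt [-0.004  -0.0003] F [-1.23 -0.71 -0.75] M [-0.038  0.045 -0.008] open 1.0
shift [-0.016 -0.017  0.454] turn [-0.0005 -0.0025 -0.0008] rows 1.3644367184099844 0.028266856066406686
```

View pics/above.png

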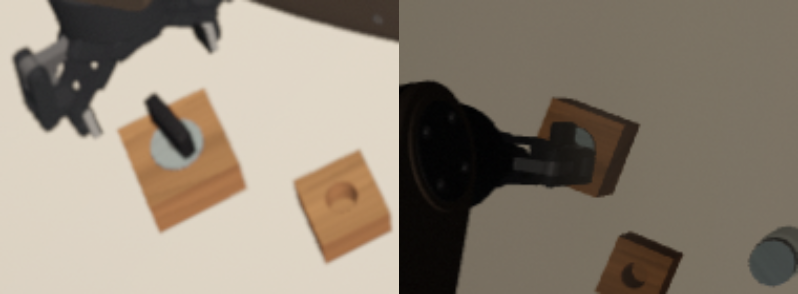

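The open fingers hang either side of the grip (side crop ~(160,125)) and are lined up with it. Going down and closing lightly.

```bash
python3 -m crank '[[-0.008,-0.008,0.15,0,0,0,1],[-0.014,-0.013,0.3,0,0,0,1],[-0.014,-0.013,0.44,0,0,0,1],[-0.014,-0.013,0.45,0,0,0,1],[-0.014,-0.013,0.45,0,0,0,1]]' 25; python3 go.py .5105 .187 .0605 174
```

```text
time: 4.95
eef_pos: [0.5116, 0.1893, 0.0636]
tcp_rot: [0.051, 0.999, 0.0, 0.0]
contact_force: [0.0, -0.1, 0.4]
opening: 1.001
t 4.95 pos [0.5116 0.1893 0.0636] az 174.13 tilt [0.0003 0.0001] F [ 0.04 -0.05  0.41] M [-0.017  0.02  -0.013] open 1.001
shift [ 0.006 -0.016  0.021] turn [0.0001 0.0002 0.0014] rows 0.08086586118211338 0.015214422506884356
```

```bash
python3 -m crank '[[0,-0.013,0.014,0,0,0,1],[0,-0.013,0.014,0,0,0,0.4],[0,-0.013,0.014,0,0,0,0],[0,-0.013,0.014,0,0,0,0],[0,-0.013,0.014,0,0,0,0],[0,-0.013,0.014,0,0,0,0],[0,-0.013,0.014,0,0,0,0],[0,-0.013,0.014,0,0,0,0]]' 25; python3 go.py
```

```text
time: 5.75
eef_pos: [0.5117, 0.1863, 0.0611]
tcp_rot: [0.052, 0.999, -0.0, 0.0]
contact_force: [-0.0, -0.8, 1.9]
opening: 0.136
t 5.75 pos [0.5117 0.1863 0.0611] az 174.04 tilt [ 0.0002 -0.0001] F [-0.01 -0.83  1.86] M [ 0.009  0.012 -0.005] open 0.136
```

```bash
python3 -m crank '[[0,0,-0.1,0,0,0,0],[0,0,-0.25,0,0,0,0],[0,0,-0.45,0,0,0,0],[0,0,-0.7,0,0,0,0],[0,0,-0.95,0,0,0,0],[0,0,-0.97,0,0,0,0],[0,0,-0.97,0,0,0,0],[0,0,-0.97,0,0,0,0]]'; python3 go.py .521 -.166 .206 192
python3 - <<'E'
from h import *
P={n:imaging.read_camera(n) for n in("side","top")}
o=[cv2.resize(P["side"]["pixels"][300:480,80:320],(400,300)),cv2.resize(P["top"]["pixels"][180:360,0:240],(400,300))]
save("lift.png",np.hstack(o))
E
```

```text
time: 6.55
eef_pos: [0.5104, 0.1862, 0.2049]
tcp_rot: [0.052, 0.999, -0.0, -0.001]
contact_force: [-0.4, 0.3, -2.0]
opening: 0.141
t 6.55 pos [0.5104 0.1862 0.2049] az 174.04 tilt [-0.0028 -0.0005] F [-0.39  0.28 -2.03] M [0.022 0.034 0.034] open 0.141
shift [-0.314 -2.328 -0.006] turn [-0.0002 -0.0018 -0.1996] rows 7.046430988439751 2.0911466604639752
```

View pics/lift.png

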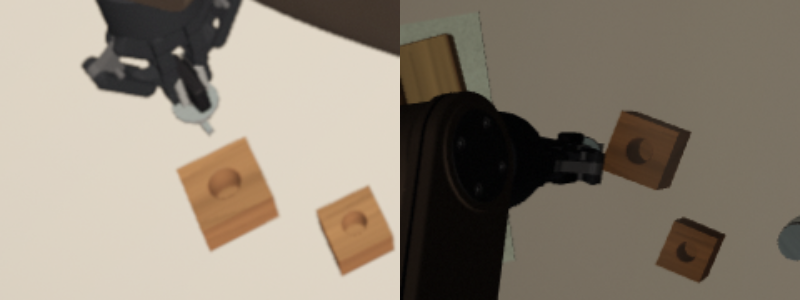

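The stand is empty (side crop (185,225)), and the key hangs in the fingers at (100,205). Carrying it over.

```bash
python3 -m crank '[[-0.05,-0.3,0,0,0,0,0],[-0.1,-0.6,0,0,0,0,0],[-0.15,-0.9,0,0,0,0,0],[-0.15,-0.9,0,0,0,0,0]]' ; python3 -m crank '[[-0.05,-0.3,0,0,0,0,0],[-0.1,-0.6,0,0,0,0,0],[-0.15,-0.9,0,0,0,0,0],[-0.15,-0.9,0,0,0,0,0]]'; python3 go.py .521 -.166 .206 194
```

```text
time: 7.05
eef_pos: [0.5195, 0.0454, 0.2047]
tcp_rot: [0.055, 0.998, -0.001, -0.001]
contact_force: [0.2, 0.7, -2.2]
opening: 0.137
time: 7.45
eef_pos: [0.528, -0.0907, 0.2052]
tcp_rot: [0.055, 0.999, -0.0, -0.001]
contact_force: [-0.3, 0.6, -2.6]
opening: 0.136
t 7.45 pos [ 0.528  -0.0907  0.2052] az 173.73 tilt [-0.0018 -0.0009] F [-0.32  0.59 -2.56] M [ 0.087 -0.012 -0.007] open 0.136
shift [-0.008 -0.504 -0.005] turn [-0.0005 -0.0012 -0.2252] rows 1.5120782605158896 2.3595107131175634
```

```bash
python3 -m crank '[[0,-0.15,0,0,0,-0.08,0],[0,-0.3,0,0,0,-0.16,0],[0,-0.45,0,0,0,-0.225,0],[-0.008,-0.504,0,0,0,-0.225,0],[-0.008,-0.504,0,0,0,-0.225,0],[-0.008,-0.504,0,0,0,-0.225,0]]' ; python3 go.py .521 -.166 .206 194
python3 - <<'E'
from h import *
P={n:imaging.read_camera(n) for n in("side","top")}
o=[cv2.resize(P["side"]["pixels"][150:330,260:450],(400,380)),cv2.resize(P["top"]["pixels"][180:360,230:420],(400,380))]
save("overcap.png",np.hstack(o))
for n,p in P.items():
    for l in("key","key_grip","key_tip"):
        for r in finder.pinpoint(l,p): print(n,l,round(r["confidence"],2),np.round(r["location"],1))
E
```

```text
time: 8.05
eef_pos: [0.5215, -0.161, 0.2058]
tcp_rot: [-0.124, 0.992, 0.001, -0.0]
contact_force: [0.4, 0.1, -1.1]
opening: 0.133
t 8.05 pos [ 0.5215 -0.161   0.2058] az 194.23 tilt [-0.001   0.0013] F [ 0.4   0.1  -1.14] M [ 0.018  0.01  -0.035] open 0.133
shift [ 0.011 -0.032 -0.001] turn [ 0.001  -0.0004  0.0026] rows 0.10110442518760542 0.02898230471362931
side key 0.68 [263.8 232.3]
side key 0.65 [220.2 353.7]
side key_grip 0.72 [205.7 354. ]
side key_tip 0.96 [235.7 354.3]
```

View pics/overcap.png

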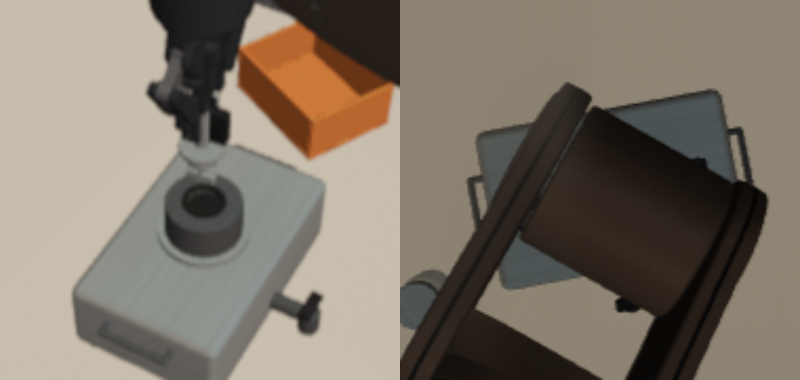

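```bash
python3 -m crank '[[0.011,-0.032,0.08,0,0,0,0],[0.011,-0.032,0.17,0,0,0,0],[0.011,-0.032,0.17,0,0,0,0],[0.011,-0.032,0.17,0,0,0,0]]' ; python3 go.py .521 -.166 .18 194
cat > lk.py <<'E'
import sys
from go import *
s,R=st()
p=imaging.read_camera("side")
c=R[:,0]*0
o=cv2.resize(p["pixels"][185:285,295:420],None,fx=6.4,fy=6,interpolation=cv2.INTER_CUBIC)
o=cv2.resize(p["pixels"][185:280,295:420],None,fx=6,fy=6,interpolation=cv2.INTER_CUBIC)
K=lambda uv:((np.array(uv)-[295,185]+.5)*6).astype(np.int32)
th=np.linspace(0,2*np.pi,40)
def circ(x,y,z,r,col): cv2.polylines(o,[K(proj(p,np.c_[x+r*np.cos(th),y+r*np.sin(th),th*0+z]))],True,col,1)
kx,ky,kz=s["eef_pos"]-[0,0,.0161]
circ(kx,ky,kz+.005,.0195,(0,255,0)); circ(kx,ky,kz,.0125,(0,255,0))
circ(.5209,-.1661,.122,.0145,(255,0,0)); circ(.5209,-.1661,.120,.034,(255,0,0))
a=np.radians(az(R)); 
cv2.polylines(o,[K(proj(p,[[kx+q*.012*np.cos(a),ky+q*.012*np.sin(a),kz-.036] for q in(-1,1)]))],False,(0,255,0),1)
save(sys.argv[1],o); print(kx,ky,kz,az(R))
E
python3 lk.py lk1.png
```

```text
time: 8.85
eef_pos: [0.5205, -0.167, 0.1796]
tcp_rot: [-0.124, 0.992, 0.001, -0.001]
contact_force: [0.3, -0.1, -1.3]
opening: 0.139
t 8.85 pos [ 0.5205 -0.167   0.1796] az 194.27 tilt [-0.0022  0.0012] F [ 0.32 -0.1  -1.35] M [-0.04  -0.065  0.041] open 0.139
shift [-0.005  0.006 -0.003] turn [ 0.0011 -0.0012  0.003 ] rows 0.0245656468125218 0.03556018550005528
0.5204856736788327 -0.1670401415755415 0.16349719552326414 194.26890091022864
```

View pics/lk1.png

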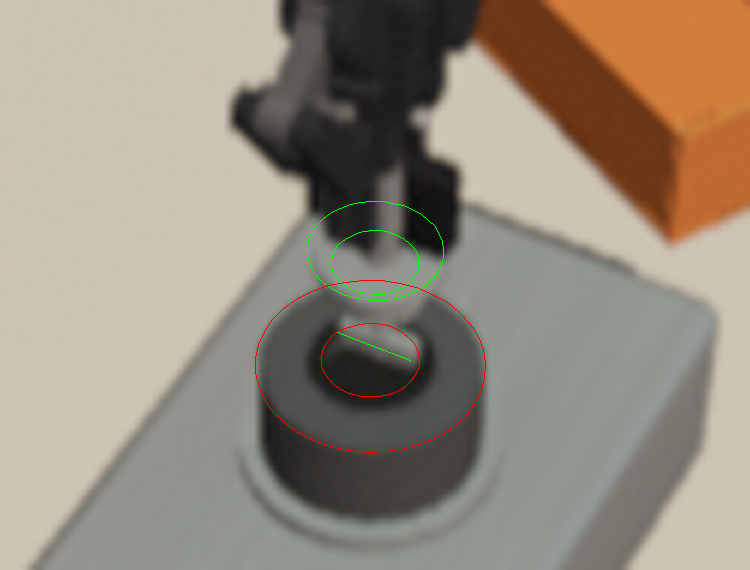

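```bash
python3 - <<'E'
from h import *
p=imaging.read_camera("side")
save("z1.png",cv2.resize(p["pixels"][212:262,330:395],None,fx=12,fy=12,interpolation=cv2.INTER_CUBIC))
R=cam(p)[2]; print("cam right,down",R[0],R[1])
print(proj(p,[[.521,-.166,.122],[.522,-.166,.122],[.521,-.165,.122],[.521,-.166,.123]]))
E
```

```text
cam right,down [-0.74380281 -0.66813002 -0.01896433] [-0.48867253  0.56293954 -0.666557  ]
[[356.12934156 244.49098123]
 [355.69854562 244.2142967 ]
 [355.76281147 244.80994706]
 [356.13590404 244.11506285]]
```

View pics/z1.png

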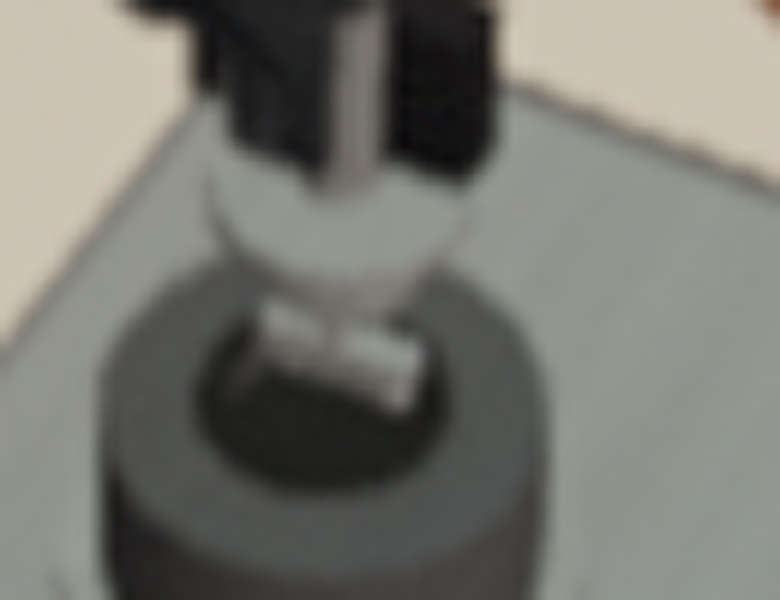

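Laterally the key sits about 1.5 mm right of the bore's centre: bit end at about (row 243, col 357.2), against col 356.4 for the bore. I'll correct that, lower it to just above the plate, and measure the force baseline by averaging.

```bash
cat > av.py <<'E'
import sys
from go import *
n=int(sys.argv[1]) if len(sys.argv)>1 else 6
F=[];M=[];X=[];A=[]
for i in range(n):
    p=imaging.read_camera("side"); s,R=st(); F.append(s["contact_force"]);M.append(s["wrist_torque"]);X.append(s["eef_pos"]);A.append(az(R))
print("t",round(s["time"],2),"pos",np.round(np.mean(X,0),4),"az",round(np.mean(A),2),"F",np.round(np.mean(F,0),2),"sd",np.round(np.std(F,0),2),"M",np.round(np.mean(M,0),3),"open",round(s["opening"],3))
if len(sys.argv)>2: save(sys.argv[2],cv2.resize(p["pixels"][202:262,320:400],None,fx=9,fy=9,interpolation=cv2.INTER_CUBIC))
E
python3 av.py 6
python3 -m crank '[[-0.0095,0.005,0,0,0,0,0],[-0.0095,0.005,0.04,0,0,0,0],[-0.0095,0.005,0.08,0,0,0,0],[-0.0095,0.005,0.12,0,0,0,0],[-0.0095,0.005,0.12,0,0,0,0],[-0.0095,0.005,0.12,0,0,0,0]]'; python3 av.py 8 z2.png
```

```text
t 9.25 pos [ 0.5214 -0.1674  0.1814] az 194.29 F [ 0.15  0.11 -1.07] sd [0.6  0.62 0.48] M [-0.006 -0.012  0.006] open 0.135
time: 9.85
eef_pos: [0.5221, -0.1661, 0.1624]
tcp_rot: [-0.124, 0.992, 0.0, -0.0]
contact_force: [0.5, -0.7, -0.8]
opening: 0.133
t 10.25 pos [ 0.5225 -0.1663  0.1632] az 194.29 F [ 0.09 -0.19 -1.25] sd [0.66 0.46 0.32] M [ 0.013  0.006 -0.005] open 0.137
```

View pics/z2.png

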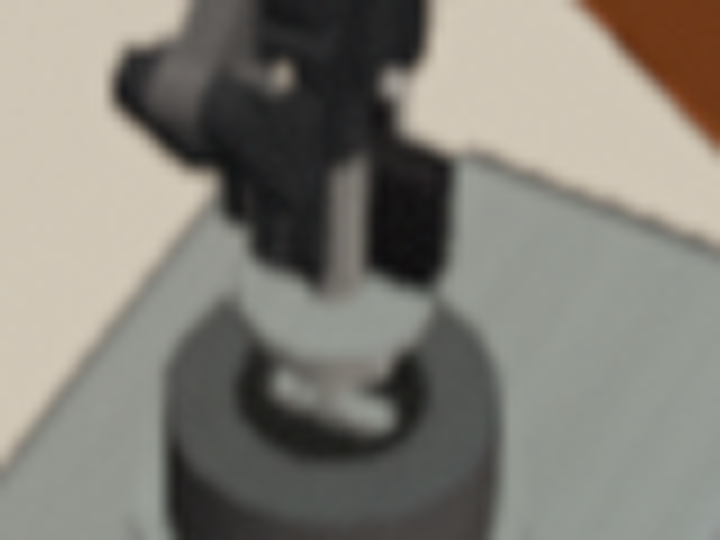

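```bash
python3 - <<'E'
from h import *
p=imaging.read_camera("side")
c=np.array([.521,-.1661]); 
th=np.linspace(0,2*np.pi,181)
def rng(x,y,z,r):
    uv=(proj(p,np.c_[x+r*np.cos(th),y+r*np.sin(th),th*0+z])-[320,202]+.5)*9
    return np.round([uv[:,0].min(),uv[:,0].max(),uv[:,1].min(),uv[:,1].max()],1)
print("cap outer .120",rng(*c,.120,.034)); print("hole .122",rng(*c,.122,.0145),"hole .120",rng(*c,.120,.0145)); print("flange under",rng(*c,.1471,.0195)); print("flange top",rng(*c,.1521,.0195));print("ring",rng(*c,.122,.0195))
a=np.radians(194.3);u=np.array([np.cos(a),np.sin(a)]);v=np.array([-u[1],u[0]])
for i in(-1,1):
  for j in(-1,1): print("bit bottom",np.round((proj(p,[[*(c+u*i*.012+v*j*.003),.1111]])[0]-[320,202]+.5)*9))
save("z3.png",cv2.resize(p["pixels"][220:265,330:390],None,fx=13,fy=13,interpolation=cv2.INTER_CUBIC))
E
```

```text
cap outer .120 [157.2 503.  267.  525.4]
hole .122 [256.2 403.9 332.1 442.2] hole .120 [256.2 403.6 338.8 449. ]
flange under [230.5 432.7 226.8 375.5]
flange top [230.4 433.4 209.1 358. ]
ring [230.8 429.3 313.5 461.7]
bit bottom [268. 413.]
bit bottom [282. 393.]
bit bottom [377. 454.]
bit bottom [391. 433.]
```

View pics/z3.png

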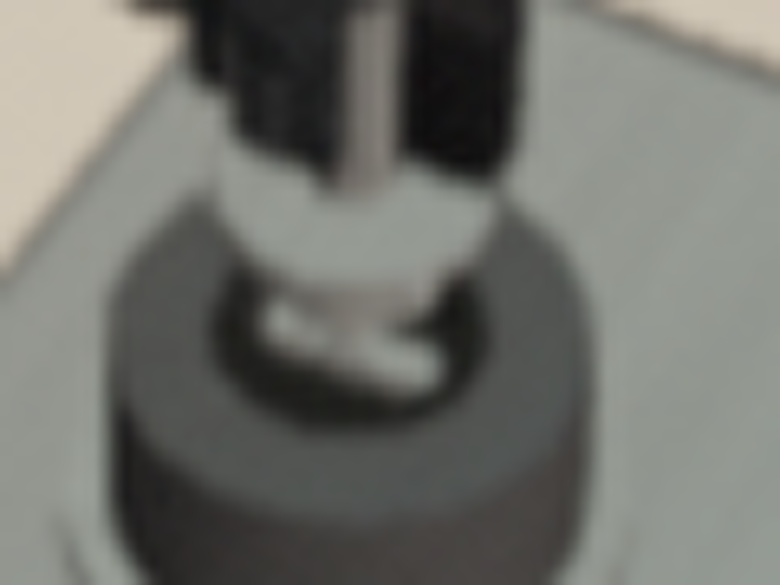

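The dark "hole" is really the 39 mm ring, and it projects where predicted. The key's flange matches in depth and is ~0.8 mm right, so I'll correct that and creep down to the plate.

```bash
python3 -m crank '[[-0.0045,0.0025,0.02,0,0,0,0],[-0.0045,0.0025,0.033,0,0,0,0],[-0.0045,0.0025,0.033,0,0,0,0]]'; python3 av.py 6;  python3 -m crank '[[0,0,0.007,0,0,0,0],[0,0,0.007,0,0,0,0]]'; python3 av.py 6
```

```text
time: 10.6
eef_pos: [0.5226, -0.1654, 0.1574]
tcp_rot: [-0.124, 0.992, 0.0, -0.0]
contact_force: [0.2, 0.8, -2.0]
opening: 0.131
t 10.9 pos [ 0.5229 -0.1656  0.1579] az 194.29 F [-0.01  0.04 -1.27] sd [0.42 0.37 0.67] M [ 0.023 -0.012  0.01 ] open 0.133
time: 11.1
eef_pos: [0.523, -0.1657, 0.157]
tcp_rot: [-0.124, 0.992, -0.0, 0.0]
contact_force: [-0.1, 0.4, 0.4]
opening: 0.136
t 11.4 pos [ 0.523  -0.1657  0.1571] az 194.29 F [ 0.38 -0.11 -0.41] sd [0.44 0.49 0.44] M [-0.034 -0.03   0.008] open 0.137
```

```bash
python3 -m crank '[[0,0,0.008,0,0,0,0],[0,0,0.008,0,0,0,0]]'; python3 av.py 6
```

```text
time: 11.6
eef_pos: [0.523, -0.1657, 0.1559]
tcp_rot: [-0.124, 0.992, -0.0, 0.0]
contact_force: [-0.1, 1.0, 0.8]
opening: 0.138
t 11.9 pos [ 0.523  -0.1657  0.1559] az 194.29 F [-0.32 -0.09  0.87] sd [0.24 0.51 0.49] M [-0.001  0.015  0.007] open 0.137
```

Contact felt: about 2 N on the plate. Now I'll sweep clockwise in 4° steps with light pressure, feeling for the force to fade.

```bash
python3 -m crank '[[0,0,0.004,0,0,0.0444,0],[0,0,0.004,0,0,0.0444,0]]' >/dev/null; python3 av.py 4
python3 -m crank '[[0,0,0,0,0,0.0444,0],[0,0,0,0,0,0.0444,0]]' >/dev/null; python3 av.py 4
python3 -m crank '[[0,0,0,0,0,0.0444,0],[0,0,0,0,0,0.0444,0]]' >/dev/null; python3 av.py 4
```

```text
t 12.3 pos [ 0.5231 -0.1657  0.1553] az 190.36 F [-0.6  -0.15  1.56] sd [0.39 0.31 0.28] M [-0.041 -0.024  0.043] open 0.135
t 12.7 pos [ 0.523  -0.1657  0.1552] az 186.38 F [0.37 0.16 1.38] sd [0.52 0.39 0.59] M [-0.012 -0.031  0.013] open 0.141
t 13.1 pos [ 0.5229 -0.1656  0.1551] az 182.39 F [0.38 0.3  1.76] sd [0.48 0.42 0.37] M [-0.032 -0.003 -0.004] open 0.138
```

```bash
python3 -m crank '[[0,0,0,0,0,0.0444,0],[0,0,0,0,0,0.0444,0]]' >/dev/null; python3 av.py 4
```

```text
t 13.5 pos [ 0.5229 -0.1656  0.1551] az 178.4 F [-0.15  0.63  2.16] sd [0.25 0.41 0.27] M [ 0.126 -0.024  0.028] open 0.138
```

```bash
python3 -m crank '[[0,0,0,0,0,0.0444,0],[0,0,0,0,0,0.0444,0]]' >/dev/null; python3 av.py 4
```

```text
t 13.9 pos [ 0.5228 -0.1655  0.1551] az 174.4 F [-0.12  0.56  1.79] sd [0.28 0.43 0.29] M [ 0.168  0.008 -0.029] open 0.132
```

```bash
python3 -m crank '[[0,0,0,0,0,0.0444,0],[0,0,0,0,0,0.0444,0]]' >/dev/null; python3 av.py 4
```

```text
t 14.3 pos [ 0.5229 -0.1656  0.1551] az 170.4 F [-0.45  0.76  1.37] sd [0.25 0.27 0.29] M [0.158 0.052 0.007] open 0.136
```

```bash
python3 -m crank '[[0,0,0,0,0,0.0444,0],[0,0,0,0,0,0.0444,0]]' >/dev/null; python3 av.py 4
```

```text
t 14.7 pos [ 0.5229 -0.1657  0.1551] az 166.41 F [-0.19  0.17  1.85] sd [0.49 0.55 0.57] M [0.083 0.029 0.011] open 0.138
```

```bash
python3 -m crank '[[0,0,0,0,0,0.0444,0],[0,0,0,0,0,0.0444,0]]' >/dev/null; python3 av.py 4
```

```text
t 15.1 pos [ 0.5229 -0.1657  0.1552] az 162.41 F [0.03 0.45 1.37] sd [0.25 0.67 0.64] M [0.014 0.035 0.017] open 0.135
```

```bash
python3 -m crank '[[0,0,0,0,0,0.0444,0],[0,0,0,0,0,0.0444,0]]' >/dev/null; python3 av.py 4 z4.png
```

```text
t 15.5 pos [ 0.5229 -0.1658  0.1552] az 158.42 F [-0.18 -0.52  1.59] sd [0.24 0.14 0.29] M [-0.05   0.05  -0.004] open 0.136
```

View pics/z4.png

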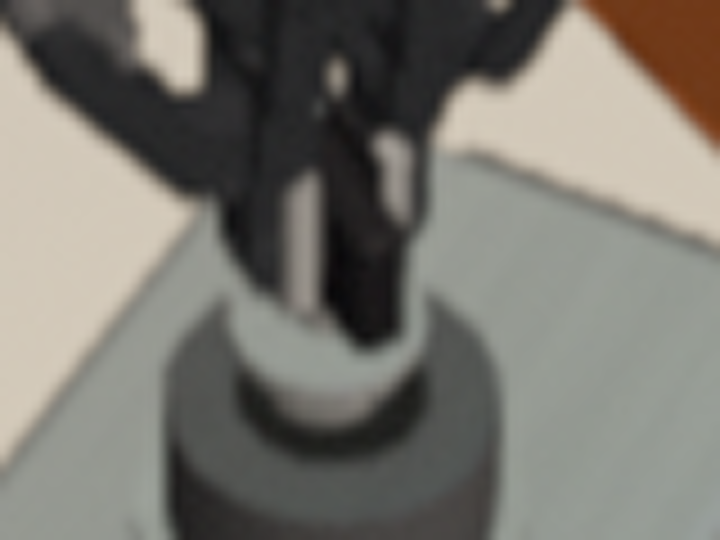

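Centring drifts slightly as I turn, because the key sits ~2 mm off the TCP along the grip. I'll recentre and carry on with small compensation.

```bash
python3 -m crank '[[-0.003,-0.007,0,0,0,0,0],[-0.003,-0.008,0,0,0,0.0444,0],[-0.003,-0.008,0,0,0,0.0444,0]]' >/dev/null; python3 av.py 4
```

```text
t 16.0 pos [ 0.5227 -0.1668  0.155 ] az 154.41 F [-1.07  0.03  1.51] sd [0.36 0.6  0.24] M [ 0.074  0.145 -0.023] open 0.138
```

```bash
python3 -m crank '[[0,-0.001,0,0,0,0.0444,0],[0,-0.001,0,0,0,0.0444,0]]' >/dev/null; python3 av.py 4
```

```text
t 16.4 pos [ 0.5228 -0.1671  0.1551] az 150.42 F [-0.72 -0.67  1.89] sd [0.36 0.45 0.48] M [-0.006  0.18   0.005] open 0.134
```

```bash
python3 -m crank '[[0,-0.001,0,0,0,0.0444,0],[0,-0.001,0,0,0,0.0444,0]]' >/dev/null; python3 av.py 4
```

```text
t 16.8 pos [ 0.5228 -0.1672  0.1552] az 146.43 F [-0.22 -0.08  1.61] sd [0.43 0.42 0.26] M [-0.032  0.111 -0.039] open 0.135
```

```bash
python3 -m crank '[[0,-0.001,0,0,0,0.0444,0],[0,-0.001,0,0,0,0.0444,0]]' >/dev/null; python3 av.py 4
```

```text
t 17.2 pos [ 0.5228 -0.1673  0.1552] az 142.43 F [-0.22 -0.28  1.34] sd [0.53 0.35 0.15] M [-0.031  0.025 -0.022] open 0.136
```

```bash
python3 -m crank '[[0,-0.001,0,0,0,0.0444,0],[0,-0.001,0,0,0,0.0444,0]]' >/dev/null; python3 av.py 4
```

```text
t 17.6 pos [ 0.5226 -0.1674  0.1552] az 138.43 F [ 0.1  -0.33  1.56] sd [0.63 0.2  0.74] M [-0.031 -0.002 -0.01 ] open 0.136
```

```bash
python3 -m crank '[[0,-0.001,0,0,0,0.0444,0],[0,-0.001,0,0,0,0.0444,0]]' >/dev/null; python3 av.py 4
```

```text
t 18.0 pos [ 0.5225 -0.1675  0.1552] az 134.44 F [-0.44  0.34  1.72] sd [0.19 0.65 0.2 ] M [ 0.004  0.016 -0.006] open 0.133
```

```bash
python3 -m crank '[[0,-0.001,0,0,0,0.0444,0],[0,-0.001,0,0,0,0.0444,0]]' >/dev/null; python3 av.py 4
```

```text
t 18.4 pos [ 0.5224 -0.1676  0.1551] az 130.44 F [-0.15  0.27  1.51] sd [0.86 0.47 0.46] M [ 0.02   0.015 -0.001] open 0.134
```

```bash
python3 -m crank '[[0,-0.001,0,0,0,0.0444,0],[0,-0.001,0,0,0,0.0444,0]]' >/dev/null; python3 av.py 4 z5.png
```

```text
t 18.8 pos [ 0.5222 -0.1677  0.1551] az 126.45 F [-0.57  0.27  1.22] sd [0.53 0.18 0.5 ] M [-0.01   0.023 -0.005] open 0.133
```

View pics/z5.png

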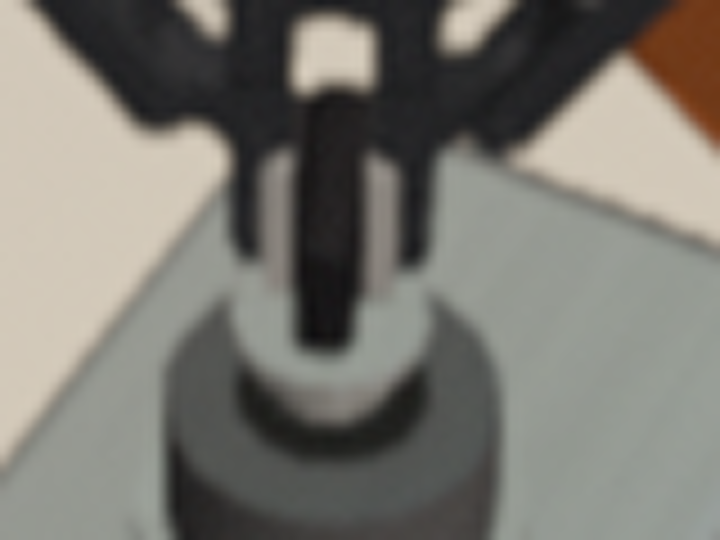

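No drop across the range: the force stayed around 1.2–2.2 N. The slot leaves only ±1.3 mm sideways, so centring matters. I'll check centring in depth on this picture.

```bash
cat > ce.py <<'E'
from go import *
from scipy.optimize import minimize
s,R=st(); p=imaging.read_camera("side"); c=np.array([.5209,-.1661])
g=cv2.cvtColor(p["pixels"],cv2.COLOR_RGB2GRAY).astype(np.float32)
# vertical profile of brightness along columns near centre and horizontal widths
for col in (350,352,361,363): print(col,[int(v) for v in g[232:266,col]])
th=np.linspace(0,2*np.pi,361)
def row_at(x,y,z,r,col):
    uv=proj(p,np.c_[x+r*np.cos(th),y+r*np.sin(th),th*0+z]); k=np.argsort(abs(uv[:,0]-col))[:4]; return uv[k,1].max()
for col in (350,352,361,363):
    print(col,"ring.122",round(row_at(*c,.122,.0195,col),1),"capout",round(row_at(*c,.12,.034,col),1),"fl_top",round(row_at(*c,.1397+.005,.0195,col),1),"fl_bot",round(row_at(*c,.1397,.0195,col),1))
for row in (236,238,240): print(row,[int(v) for v in g[row,338:376]])
E
python3 ce.py
```

```text
350 [133, 134, 141, 151, 153, 154, 154, 154, 153, 154, 146, 126, 99, 73, 51, 38, 33, 32, 36, 55, 74, 82, 83, 84, 84, 85, 78, 66, 57, 55, 57, 56, 56, 57]
352 [74, 77, 87, 99, 102, 102, 102, 106, 125, 146, 152, 145, 126, 105, 92, 74, 49, 34, 30, 36, 56, 74, 82, 85, 85, 85, 84, 76, 63, 60, 60, 60, 60, 61]
361 [125, 124, 122, 134, 150, 155, 154, 154, 154, 154, 153, 149, 141, 128, 108, 78, 46, 32, 33, 36, 55, 73, 82, 84, 84, 83, 83, 78, 71, 69, 70, 69, 69, 69]
363 [124, 136, 139, 144, 151, 154, 153, 152, 153, 153, 150, 138, 111, 75, 47, 34, 34, 33, 35, 51, 72, 81, 83, 84, 84, 84, 83, 78, 72, 71, 70, 69, 70, 70]
350 ring.122 251.4 capout 259.1 fl_top 242.7 fl_bot 244.7
352 ring.122 252.2 capout 259.6 fl_top 243.5 fl_bot 245.4
361 ring.122 252.1 capout 259.5 fl_top 243.5 fl_bot 245.4
363 ring.122 251.2 capout 259.1 fl_top 242.7 fl_bot 244.6
236 [152, 152, 152, 147, 135, 110, 95, 114, 147, 153, 153, 153, 153, 146, 102, 44, 17, 23, 23, 25, 33, 83, 137, 150, 150, 151, 152, 153, 149, 129, 99, 99, 123, 139, 149, 151, 150, 150]
238 [152, 148, 135, 110, 90, 84, 83, 98, 134, 152, 154, 154, 154, 145, 102, 43, 17, 18, 23, 24, 41, 96, 146, 154, 152, 153, 153, 153, 150, 128, 96, 84, 85, 95, 114, 136, 149, 153]
240 [146, 121, 94, 84, 84, 84, 84, 87, 107, 137, 150, 153, 153, 150, 125, 83, 57, 48, 45, 51, 82, 127, 150, 154, 153, 153, 153, 150, 138, 105, 86, 84, 87, 87, 86, 103, 136, 151]
```

On this picture the flange edge lies ~0.9 px lower than predicted relative to the cap, i.e. the key is perhaps 1.5–2 mm too near the camera. The bit now points along that direction, so I'll lift just clear of the plate and feel gently for the bore wall on both sides.

```bash
python3 -m crank '[[0,0,-0.019,0,0,0,0],[0,0,-0.019,0,0,0,0]]' >/dev/null; python3 av.py 5;  python3 -m crank '[[0.005,0,0,0,0,0,0],[0.005,0,0,0,0,0,0]]' >/dev/null; python3 av.py 4
```

```text
t 19.3 pos [ 0.5218 -0.1675  0.1574] az 126.37 F [-0.07 -0.06 -0.89] sd [0.19 0.61 0.89] M [-0.016 -0.023 -0.022] open 0.132
t 19.7 pos [ 0.5218 -0.1671  0.1579] az 126.36 F [ 0.28 -0.04 -1.16] sd [0.17 0.14 0.39] M [-0.016  0.009  0.014] open 0.137
```

```bash
python3 -m crank '[[0.005,0,0,0,0,0,0],[0.005,0,0,0,0,0,0]]' >/dev/null; python3 av.py 4
```

```text
t 20.1 pos [ 0.5214 -0.1665  0.158 ] az 126.36 F [-0.26  0.47 -1.27] sd [0.46 0.16 0.47] M [ 0.001  0.005 -0.009] open 0.136
```

```bash
python3 -m crank '[[0.005,0,0,0,0,0,0],[0.005,0,0,0,0,0,0]]' >/dev/null; python3 av.py 4
```

```text
t 20.5 pos [ 0.5211 -0.1662  0.1581] az 126.36 F [ 1.2  -1.35 -1.71] sd [0.28 0.54 0.28] M [-0.273 -0.212 -0.004] open 0.136
```

```bash
python3 -m crank '[[0.005,0,0,0,0,0,0],[0.005,0,0,0,0,0,0]]' >/dev/null; python3 av.py 4
```

```text
t 20.9 pos [ 0.5209 -0.1659  0.1582] az 126.36 F [ 2.35 -3.35 -2.4 ] sd [0.44 0.33 0.25] M [-0.747 -0.532 -0.022] open 0.135
```

```bash
python3 -m crank '[[-0.013,0,0,0,0,0,0],[-0.027,0,0,0,0,0,0],[-0.027,0,0,0,0,0,0]]' >/dev/null; python3 av.py 4
```

```text
t 21.4 pos [ 0.5225 -0.1682  0.1577] az 126.36 F [ 0.23  0.11 -1.07] sd [0.37 0.5  0.3 ] M [ 0.013  0.004 -0.022] open 0.135
```

```bash
python3 -m crank '[[-0.005,0,0,0,0,0,0],[-0.005,0,0,0,0,0,0]]' >/dev/null; python3 av.py 4
```

```text
t 21.8 pos [ 0.5233 -0.1692  0.158 ] az 126.35 F [ 0.09  0.21 -1.25] sd [0.26 0.41 0.5 ] M [ 0.008  0.009 -0.001] open 0.14
```

```bash
python3 -m crank '[[-0.005,0,0,0,0,0,0],[-0.005,0,0,0,0,0,0]]' >/dev/null; python3 av.py 4
```

```text
t 22.2 pos [ 0.5238 -0.1698  0.158 ] az 126.35 F [-0.22  0.14 -1.31] sd [0.52 0.33 0.37] M [ 0.001 -0.016 -0.007] open 0.133
```

```bash
python3 -m crank '[[-0.004,0,0,0,0,0,0],[-0.004,0,0,0,0,0,0]]' >/dev/null; python3 av.py 4
```

```text
t 22.6 pos [ 0.524  -0.1701  0.1579] az 126.36 F [-0.68  1.   -0.93] sd [0.73 0.36 0.44] M [0.156 0.122 0.012] open 0.138
```

```bash
python3 -m crank '[[-0.004,0,0,0,0,0,0],[-0.004,0,0,0,0,0,0]]' >/dev/null; python3 av.py 4
```

```text
t 23.0 pos [ 0.5242 -0.1703  0.1579] az 126.35 F [-1.88  2.41  0.74] sd [0.28 0.43 0.39] M [0.552 0.394 0.019] open 0.139
```

Walls at +1.7 and −2.8 mm: the 4.4 mm span is as expected (4.3), so centre is at −0.56 mm. The key's offset from the TCP is about 2.4 mm, and the first sweep was ~1.3 mm off around 160–178°. I'll recentre and sweep back anticlockwise about the key's true axis.

```bash
python3 -m crank '[[0.0107,0,0,0,0,0,0],[0.0213,0,0,0,0,0,0],[0.0213,0,0.012,0,0,0,0],[0.0213,0,0.022,0,0,0,0],[0.0213,0,0.022,0,0,0,0]]' >/dev/null; python3 av.py 5
```

```text
t 23.75 pos [ 0.5231 -0.1686  0.1553] az 126.36 F [ 0.55 -0.79  1.63] sd [0.4  0.21 0.64] M [-0.087 -0.047 -0.027] open 0.132
```

```bash
python3 -m crank '[[0,0.0011,0,0,0,-0.0444,0],[0,0.0011,0,0,0,-0.0444,0]]' >/dev/null; python3 av.py 4
```

```text
t 24.15 pos [ 0.5231 -0.1683  0.155 ] az 130.28 F [ 1.25 -0.8   1.63] sd [0.53 0.21 0.62] M [-0.079 -0.249 -0.028] open 0.137
```

```bash
python3 -m crank '[[0,0.0011,0,0,0,-0.0444,0],[0,0.0011,0,0,0,-0.0444,0]]' >/dev/null; python3 av.py 4
```

```text
t 24.55 pos [ 0.5228 -0.1679  0.1547] az 134.27 F [ 0.48 -0.72  1.62] sd [0.17 0.4  0.4 ] M [ 0.011 -0.064  0.026] open 0.135
```

```bash
python3 -m crank '[[0,0.0011,0,0,0,-0.0444,0],[0,0.0011,0,0,0,-0.0444,0]]' >/dev/null; python3 av.py 4
```

```text
t 24.95 pos [ 0.5228 -0.1678  0.1546] az 138.26 F [-0.46  0.08  1.98] sd [0.32 0.69 0.26] M [ 0.022  0.021 -0.006] open 0.137
```

```bash
python3 -m crank '[[0,0.0011,0,0,0,-0.0444,0],[0,0.0011,0,0,0,-0.0444,0]]' >/dev/null; python3 av.py 4
```

```text
t 25.35 pos [ 0.523  -0.1677  0.1546] az 142.25 F [-0.04 -0.04  1.94] sd [0.4  0.27 0.66] M [ 0.045  0.073 -0.001] open 0.138
```

```bash
python3 -m crank '[[0,0.0011,0,0,0,-0.0444,0],[0,0.0011,0,0,0,-0.0444,0]]' >/dev/null; python3 av.py 4
```

```text
t 25.75 pos [ 0.5231 -0.1676  0.1546] az 146.24 F [-0.32  0.36  1.87] sd [0.37 0.29 0.48] M [ 0.05   0.004 -0.022] open 0.136
```

```bash
python3 -m crank '[[0,0.0011,0,0,0,-0.0444,0],[0,0.0011,0,0,0,-0.0444,0]]' >/dev/null; python3 av.py 4
```

```text
t 26.15 pos [ 0.5233 -0.1675  0.1547] az 150.24 F [-0.15  0.01  1.46] sd [0.23 0.65 0.46] M [ 0.065 -0.029 -0.023] open 0.131
```

```bash
python3 -m crank '[[0,0.0011,0,0,0,-0.0444,0],[0,0.0011,0,0,0,-0.0444,0]]' >/dev/null; python3 av.py 4
```

```text
t 26.55 pos [ 0.5234 -0.1673  0.1547] az 154.23 F [0.73 0.4  1.67] sd [0.43 0.17 0.26] M [ 0.158 -0.141 -0.02 ] open 0.132
```

```bash
python3 -m crank '[[0,0.0011,0,0,0,-0.0444,0],[0,0.0011,0,0,0,-0.0444,0]]' >/dev/null; python3 av.py 4
```

```text
t 26.95 pos [ 0.5227 -0.1672  0.1538] az 158.25 F [-0.23 -0.46 -0.93] sd [0.51 0.25 0.36] M [-0.114  0.007 -0.007] open 0.137
```

It dropped in at azimuth 158°: the push-back faded to baseline. I'll ease down slowly, checking the force.

```bash
python3 -m crank '[[0,0,0.01,0,0,0,0],[0,0.0005,0.01,0,0,-0.022,0],[0,0.0005,0.02,0,0,-0.022,0],[0,0.0005,0.02,0,0,-0.022,0]]' >/dev/null; python3 av.py 4
```

```text
t 27.55 pos [ 0.5233 -0.167   0.1515] az 160.27 F [ 0.21  0.15 -0.6 ] sd [0.21 0.33 0.36] M [-0.002  0.02  -0.001] open 0.136
```

```bash
python3 -m crank '[[0,0,0.01,0,0,0,0],[0,0,0.02,0,0,0,0],[0,0,0.02,0,0,0,0]]' >/dev/null; python3 av.py 4 z6.png
```

```text
t 28.05 pos [ 0.5234 -0.1671  0.1486] az 160.3 F [ 0.24  0.07 -1.06] sd [0.32 0.33 0.4 ] M [-0.016  0.011  0.011] open 0.134
```

View pics/z6.png

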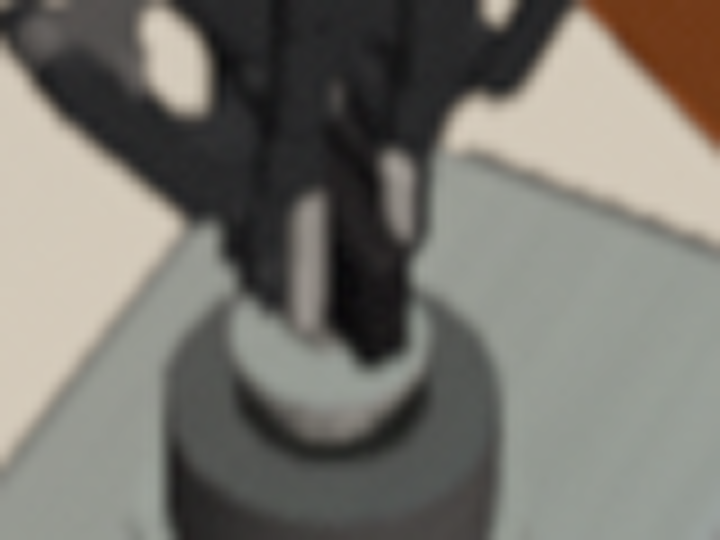

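```bash
python3 -m crank '[[0,0,0.01,0,0,0,0],[0,0,0.02,0,0,0,0],[0,0,0.02,0,0,0,0]]' >/dev/null; python3 av.py 4
```

```text
t 28.55 pos [ 0.5234 -0.1671  0.1456] az 160.3 F [ 0.29  0.35 -1.13] sd [0.8  0.53 0.28] M [-0.037 -0.021 -0.003] open 0.134
```

```bash
python3 -m crank '[[0,0,0.01,0,0,0,0],[0,0,0.02,0,0,0,0],[0,0,0.02,0,0,0,0]]' >/dev/null; python3 av.py 4
```

```text
t 29.05 pos [ 0.5234 -0.1671  0.1426] az 160.3 F [ 0.02  0.23 -1.18] sd [0.57 0.45 0.16] M [-0.013 -0.024 -0.   ] open 0.137
```

```bash
python3 -m crank '[[0,0,0.01,0,0,0,0],[0,0,0.02,0,0,0,0],[0,0,0.02,0,0,0,0]]' >/dev/null; python3 av.py 4
```

```text
t 29.55 pos [ 0.5234 -0.1671  0.1396] az 160.3 F [-0.02 -0.1  -1.25] sd [0.33 0.58 0.59] M [0.009 0.011 0.019] open 0.139
```

```bash
python3 -m crank '[[0,0,0.007,0,0,0,0],[0,0,0.007,0,0,0,0]]' >/dev/null; python3 av.py 4
```

```text
t 29.95 pos [ 0.5234 -0.1671  0.1386] az 160.3 F [-0.28  0.1  -1.6 ] sd [0.8  0.5  0.22] M [-0.019 -0.008 -0.002] open 0.136
```

```bash
python3 -m crank '[[0,0,0.005,0,0,0,0],[0,0,0.005,0,0,0,0]]' >/dev/null; python3 av.py 5
```

```text
t 30.4 pos [ 0.5236 -0.1672  0.1381] az 160.3 F [0.08 0.31 0.37] sd [0.18 0.32 0.29] M [0.018 0.047 0.002] open 0.139
```

```bash
python3 -m crank '[[0,0,0.005,0,0,0,0],[0,0,0.005,0,0,0,0]]' >/dev/null; python3 av.py 5 z7.png
```

```text
t 30.85 pos [ 0.5236 -0.1672  0.1375] az 160.31 F [-0.78  0.33  1.95] sd [0.55 0.31 0.3 ] M [ 0.07   0.167 -0.007] open 0.134
```

View pics/z7.png

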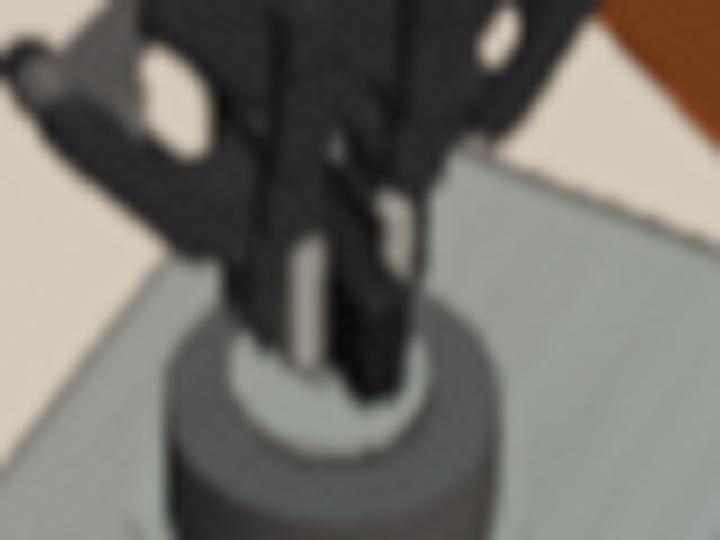

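Fully home: flange flush over the ring in the picture, ~3 N spring force, TCP at 0.1375 as computed. The grip is still 58° off the long side. Turning clockwise about the key axis in two halves.

```bash
python3 -m crank '[[0,-0.001,0,0,0,0.0405,0],[0.0001,-0.002,0,0,0,0.0811,0],[0.0003,-0.003,0,0,0,0.122,0],[0.0005,-0.004,0,0,0,0.1622,0],[0.0008,-0.005,0,0,0,0.203,0],[0.0012,-0.006,0,0,0,0.2433,0],[0.0016,-0.007,0,0,0,0.284,0],[0.002,-0.0078,0,0,0,0.3244,0],[0.002,-0.0078,0,0,0,0.3244,0]]' >/dev/null; python3 av.py 5
```

```text
t 32.0 pos [ 0.5231 -0.1684  0.1374] az 131.17 F [ 0.15 -0.88  2.84] sd [0.6  0.29 0.53] M [-0.115  0.018  0.016] open 0.135
```

```bash
python3 -m crank '[[0,-0.001,0,0,0,0.0405,0],[0.0001,-0.002,0,0,0,0.0811,0],[0.0003,-0.003,0,0,0,0.122,0],[0.0005,-0.004,0,0,0,0.1622,0],[0.0008,-0.005,0,0,0,0.203,0],[0.0008,-0.005,0,0,0,0.203,0]]' >/dev/null; python3 av.py 5;  python3 -m crank '[[0,-0.001,0,0,0,0.0405,0],[0.0001,-0.002,0,0,0,0.0811,0],[0.0003,-0.003,0,0,0,0.122,0],[0.0003,-0.003,0,0,0,0.122,0]]' >/dev/null; python3 av.py 6 z8.png
```

```text
t 32.85 pos [ 0.5217 -0.1686  0.1372] az 112.92 F [-2.76 -0.41  4.48] sd [0.36 0.38 0.4 ] M [-0.08   0.542 -0.011] open 0.137
t 33.55 pos [ 0.5215 -0.1687  0.1371] az 101.93 F [-3.27 -0.88  4.85] sd [0.27 0.26 0.18] M [-0.07   0.687  0.012] open 0.135
```

View pics/z8.png

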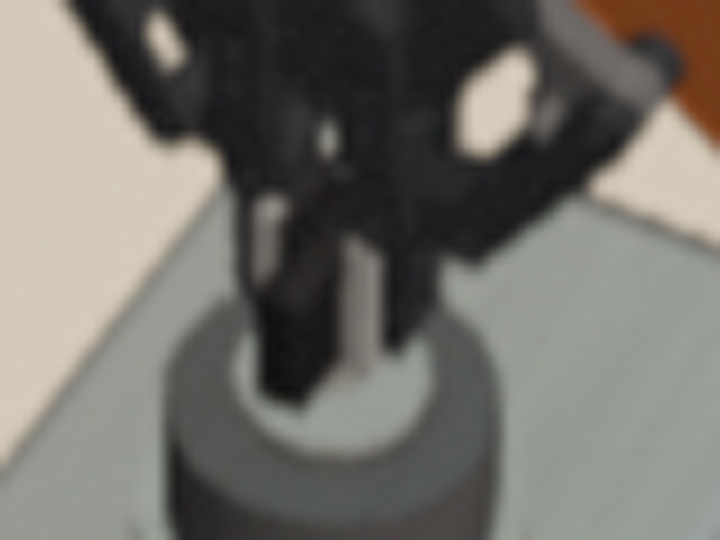

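At 101.9° the lock is turned and the flange still sits flush. There's a 3 N side load, so I'll relieve that and the press, then check before letting go.

```bash
python3 -m crank '[[0,-0.006,-0.003,0,0,0,0],[0,-0.006,-0.003,0,0,0,0]]' >/dev/null; python3 av.py 5
```

```text
t 34.0 pos [ 0.5212 -0.1687  0.1374] az 101.86 F [ 0.92 -0.21  1.42] sd [0.61 0.29 0.38] M [-0.003 -0.097  0.02 ] open 0.136
```

Relaxed now. Opening slowly, then rising straight up.

```bash
python3 -m crank '[[0,0,0,0,0,0,0.3],[0,0,0,0,0,0,0.6],[0,0,0,0,0,0,0.8],[0,0,0,0,0,0,0.8],[0,0,0,0,0,0,0.8]]'; python3 -m crank '[[0,0,-0.1,0,0,0,0.8],[0,0,-0.3,0,0,0,0.8],[0,0,-0.6,0,0,0,0.8],[0,0,-0.9,0,0,0,0.8],[0,0,-0.9,0,0,0,0.8]]'; python3 go.py
```

```text
time: 34.5
eef_pos: [0.5207, -0.1688, 0.1375]
tcp_rot: [0.63, 0.776, -0.0, -0.0]
contact_force: [-0.1, -0.2, -0.0]
opening: 0.804
time: 35.0
eef_pos: [0.5242, -0.1706, 0.2828]
tcp_rot: [0.63, 0.776, 0.002, 0.008]
contact_force: [-0.0, 0.1, 0.9]
opening: 0.802
t 35.0 pos [ 0.5242 -0.1706  0.2828] az 101.86 tilt [ 0.0146 -0.0079] F [-0.02  0.14  0.93] M [0.01  0.017 0.009] open 0.802
```

```bash
python3 -m crank '[[0.3,0,0,0,0,0,0.8],[0.6,0,0,0,0,0,0.8],[0.9,0,0,0,0,0,0.8],[0.9,0,0,0,0,0,0.8]]' | head -2; python3 -m crank '[[0.3,0,0,0,0,0,0.8],[0.6,0,0,0,0,0,0.8],[0.9,0,0,0,0,0,0.8],[0.9,0,0,0,0,0,0.8]]' | head -2
python3 - <<'E'
from h import *
P={n:imaging.read_camera(n) for n in("side","top")}
o=[cv2.resize(P["side"]["pixels"][200:290,300:420],(400,300),interpolation=2),cv2.resize(P["top"]["pixels"][215:335,255:415],(400,300),interpolation=2)]
save("fin.png",np.hstack(o)); save("fs.png",P["side"]["pixels"]); save("ft.png",P["top"]["pixels"])
E
```

```text
time: 35.4
eef_pos: [0.492, -0.0327, 0.2735]
time: 35.8
eef_pos: [0.4644, 0.0988, 0.2733]
```

View pics/fin.png

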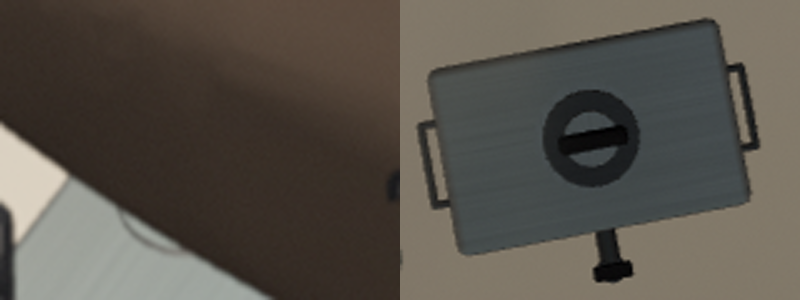

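View pics/ft.png

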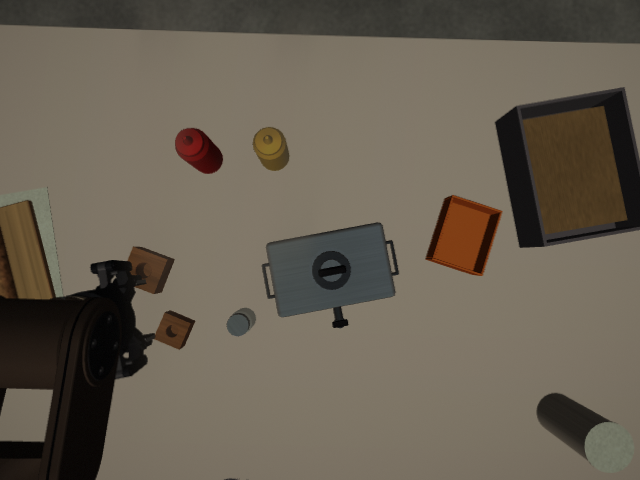

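```bash
python3 -m crank '[[0.3,0,0,0,0,0,0.8],[0.6,0,0,0,0,0,0.8],[0.9,0,0,0,0,0,0.8],[0.9,0,0,0,0,0,0.8]]' | head -2; python3 -m crank '[[0.3,0,0,0,0,0,0.8],[0.6,0,0,0,0,0,0.8],[0.9,0,0,0,0,0,0.8],[0.9,0,0,0,0,0,0.8]]' | head -2
python3 -m crank '[[0.3,0,0,0,0,0,0.8],[0.6,0,0,0,0,0,0.8],[0.9,0,0,0,0,0,0.8],[0.9,0,0,0,0,0,0.8],[0.9,0,0,0,0,0,0.8]]' | head -2
python3 - <<'E'
from h import *
P={n:imaging.read_camera(n) for n in("side","top")}
s,t=P["side"],P["top"]
save("fin2.png",np.hstack([cv2.resize(s["pixels"][200:290,300:420],(400,300),interpolation=2),cv2.resize(t["pixels"][240:300,291:371],(400,300),interpolation=2)]))
g=cv2.cvtColor(t["pixels"],cv2.COLOR_RGB2GRAY)[250:290,312:352]; g=cv2.resize(g,None,fx=6,fy=6,interpolation=2)
m=(g<20).astype(np.uint8); cs,_=cv2.findContours(m,0,1)
c=max(cs,key=cv2.contourArea); (x,y),wh,an=cv2.minAreaRect(c); b=cv2.boxPoints(((x,y),wh,an)); e=max([b[1]-b[0],b[2]-b[1]],key=np.linalg.norm)
print("grip centre row,col",(y+.5)/6-.5+250,(x+.5)/6-.5+312,"size px",np.array(wh)/6,"img angle",np.degrees(np.arctan2(-e[1],e[0]))%180)
q=at_z(t,(y+.5)/6-.5+250,(x+.5)/6-.5+312,.169); print("centre at z.169/.153",q,at_z(t,(y+.5)/6-.5+250,(x+.5)/6-.5+312,.153))
W=[at_z(t,(yy+.5)/6-.5+250,(xx+.5)/6-.5+312,.169)[:2] for xx,yy in((x+e[0]/2,y+e[1]/2),(x-e[0]/2,y-e[1]/2))]; d=W[0]-W[1]; print("world yaw",np.degrees(np.arctan2(d[1],d[0]))%180,"len",np.linalg.norm(d))
E
```

```text
time: 36.3
eef_pos: [0.4374, 0.2297, 0.2729]
time: 36.7
eef_pos: [0.4102, 0.3616, 0.2726]
time: 37.2
eef_pos: [0.3837, 0.4905, 0.272]
grip centre row,col 270.4699986775716 331.8733317057292 size px [ 8.49705823 28.27880605] img angle 10.304845
centre at z.169/.153 [ 0.52185383 -0.16604836  0.169     ] [ 0.52136069 -0.16663374  0.153     ]
world yaw 101.80314940215672 len 0.046249338411774796
```

View pics/fin2.png

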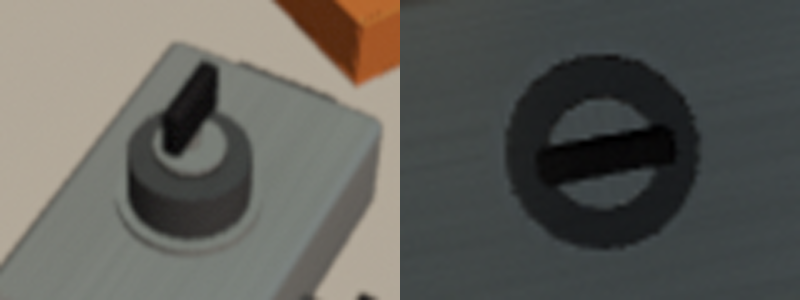

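The side view shows the flange flush on the cap and the key upright. The top view gives the grip at 101.8° against the tank's 101.9°, centred on the cap to within ~1 mm. The grip's apparent length is 46.2 mm at the home height, and nothing else has moved. Handing in.

```bash
python3 -c "
from plant import ticket
print(ticket.sign_off())"
```

```text
the job is handed in; nothing more can be done
None
```

The filler cap is locked. The key stands fully home in the cap, let go, and the job is handed in; the sign-off gave no verdict.

**What I did**
- I took the key from the larger stand and pressed it on the plate at about 3 N.
- The first clockwise sweep found no drop, because the key was up to about 1.3 mm off centre over part of the range.
- I felt for the bore wall on both sides along one line to recentre, then swept back. The key dropped in about 56° anticlockwise of the tank's long side.
- I pushed it home, then turned it about 58° clockwise onto the long side. A side load of about 3 N built up during the turn, and I relieved it before letting go.

**Last checks**
- **Angle:** the grip is at 101.8° against 101.9° for the tank's long side.
- **Centring:** the grip's centre lies within about 1 mm of the cap's centre.
- **Seating:** the flange looks flush and the key upright in the side view.
- **Surroundings:** by eye, the bottles, shaker and tub look unmoved. The arm is clear of everything.
- **Force and time:** no averaged reading passed about 6 N, well under the 25 N limit. The clock stood at about 37 s of the 64 s allowed.

The two cameras disagreed by about 1.5 mm on where the cap is. The bore probing settled this along one line; across it, centring rests on the side camera.

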